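Press a mosaic sample strip in the screw press

TASK

Put the freshly glued mosaic strip under pressure: lay the drilled aluminium pressing plate flat on the strip with all four of its corner holes over the carriage's four pins, then slide the carriage in under the press until it is right up against its stop. Then turn the handwheel clockwise until the platen meets the plate and give it half a turn more to load the springs. Leave the wheel so, and do not disturb anything lying around.

Things in the scene. Friction and masses are not known exactly. Their poses are not given: they have to be found in the camera images.
- plate_center (a point): Centre (half-way up) of the loose aluminium pressing plate: 206 mm along its x, 60 mm along y, 12 mm thick, about 0.4 kg, a 14 mm through hole in each corner at x +/-86, y +/-18 mm; either way round fits. It starts flat across two wooden battens (20 mm wide, 75 mm either side of its middle, 74 mm long along y), underside 22 mm above the table; a lath 12 x 8 mm high joins them.
- carriage_seat (a point): Where the plate's centre (half-way up) lies once seated on the sliding carriage. z up; y along the carriage, the way it slides in; the plate's long side lies along y. Upright steel pins 10 mm thick, round-topped, stand at x +/-18, y +/-86 mm; tips 4 mm above this point. The strip (56 x 150 mm) already lies between them, top 6 mm below it. Carriage table 90 x 232 mm, 18 mm below it.
- carriage_handle (a point): Middle of the top bar of the carriage's draw handle, a steel bow at its outer end, 190 mm from carriage_seat along -y and 16 mm higher; same axes as carriage_seat. Round bar 12 mm thick, 60 mm long along x, nothing around it; its two 10 mm legs go down 40 mm and then level to the carriage.
- carriage (a joint): How far the carriage has been slid in along carriage_seat's +y, in m: 0 = fully out (start), 0.200 = against its stop under the press. It stays where it is left; about 3 N moves it.
- wheel_center (a point): Centre of the handwheel's rim, at mid-rim height. Black rim, round bar 16 mm thick, mean radius 82 mm; highest part of the press, about 228 mm above the table. Three 12 mm spokes slope from the rim down to a 38 mm hub: one along this point's x, the others at +/-120 degrees; the point turns with the wheel and sinks with the screw. No crank handle: turned by the rim, over several grasps.
- wheel (a joint): Angle of the handwheel in rad. It grows as the wheel turns clockwise seen from above, which lowers the screw by 16 mm a turn (2.55 mm per rad). It stays where it is left; turning takes about 0.3 N m. The start angle varies; joint range -1.5 to 9.
- platen_face (a point): Middle of the underside of the platen (rubber-faced steel, 58 mm across and 152 mm along the carriage's travel) that hangs on springs under the screw. It meets the top of the seated plate at 6 mm above carriage_seat's height. Two columns stand 80 mm either side across the travel, joined above by a crosshead, its top 166 mm (nuts 187 mm) above the table.
- platen (a joint): How far the platen has been pushed up against its springs, in m: 0 while it hangs free, then 0.016 for each turn of the wheel after it has met the plate, so half a turn gives 0.008 (upper limit 0.016; stiffness about 2 N/mm).
- card_strip_mid (a point): Bystander: middle of a 160 x 60 mm dark mosaic sample card lying on the robot's side of the press; leave alone.
- card_square_mid (a point): Bystander: middle of a 120 x 95 mm cream mosaic sample card on the far side of the press; leave alone.
- float_mid (a point): Bystander: grout float, 130 x 75 mm with a wooden bow handle 61 mm high, on the far side of the press bed; leave alone.
- glue_mid (a point): Bystander: glue bottle, 52 mm thick and 150 mm tall, standing off the far end of the plate's battens; leave alone.
- roller_mid (a point): Bystander: hand roller with a wooden handle, 150 mm long, to the left of the press; leave alone.
Not all that is in view belongs to the job. Leave any pink look-alike of the part that bears plate_center alone.

How it is judged:
By the outcome, as a careful person would: the job done as asked, in the order asked, and still so for the second after the job is handed in, with the robot touching nothing.
It also fails if it takes over 72 s, if anything falls off the work surface, if the arm or the gripper's body presses on something with over 40 N, if the wrist force passes 120 N, or if a joint passes its speed limit or range.

ROBOT

A 6-joint arm with a two-finger parallel gripper is mounted at the origin on the work surface. World frame = base frame: x ahead of the robot, y to its left, z up, the work surface at z = 0. Lengths are in m, angles in degrees, forces in N, time in s.
With the tool pointing down it reaches from about 0.275 to 0.75 m from the base axis. Payload 10.2 kg.
Tool frame: the origin (TCP) lies where the fingers leave the gripper's body, on its centre line; the fingertips stand 73 mm ahead of it and the grasp point (between the pads) lies 54 mm ahead of it (robot.tip_extent is the distance from the TCP to the fingertips, in m); z points along the fingers, y is the line along which they close (so a half turn about z gives the same grasp; the last joint's range is limited). The gripper opens to 85 mm and grips with 20 to 120 N. Pads are 22 mm wide; open, the fingers measure 114 mm over their backs; the gripper's body (76 mm by 85 mm) begins 54 mm behind the grasp point. The pads swing forward as they close: fully open they stand 13 mm farther back than shut.
Start: joints at [53.319, 17.928, 85.812, -0, 76.261, -12.8], TCP at [0.213, 0.48, 0.304] pointing down, gripper open.
Joint ranges: [-168.41, 168.41], [-55.51, 124.54], [10.69, 146.95], [-70.63, 250.63], [1, 178], [-165.06, 165.06]. Speed limits (degrees/s): [136.94, 136.94, 172.46, 180, 180, 180].

INTERFACE

Orientations are given as a 3x3 rotation matrix whose columns are the frame's x, y, z axes.
In Python, from workcell import robot gives the robot as it stands. The module is installed in compiled form; this text tells all that it offers.
- The arm moves only by the tool carry_out, never from a script. Its argument "plan" is a list of rows, each an object of numbers: "claw": the finger opening in m, from 0 to 0.0854; "x", "y", "z": the shift along the tool's x, y, z in m; "rx", "ry", "rz": the turn, a rotation vector about the tool's x, y, z in rad. In form: [{"claw": .., "x": .., "y": .., "z": .., "rx": .., "ry": .., "rz": ..}, ...]. A call has exactly 8 rows; each row shifts and turns the commanded pose from where the row before left it, along the tool's axes as they then stand; what a row does not reach is not made up. A row lasts 1/8 s, in which the tool goes at most 62.5 mm and 10.7 degrees, less where a joint would pass 70% of its speed; a pose out of reach is approached as far as the arm can. A call with a gripper value outside its range is refused whole. The fingers move at their own pace and stop on an object; "force" is the grip in N (left out, the last holds). Time passes only in rows, so rows that do not move let the fingers close, or fill a call up. It gives the time, the measured TCP pose, the force, the opening and the grip force at its end, in the units of the state.
- robot.observe(): the state, without advancing time (a new reading comes with each control period).
- robot.camera(name): name is "scene" or "side" or "wrist"; returns the picture (480x640x3 uint8, blue, green, red); there is no depth.
- robot.calibration(name): a dict with "camera_matrix" (3x3 intrinsics, pixels), "dist_coeffs" ([k1, k2, p1, p2, k3] as OpenCV has them; the pictures are not rectified), "T" (4x4, takes a point from camera to world coordinates). Camera axes: x right, y down, z forward; pixel columns grow to the right and rows downward; lengths in m; the calibration is good to about 2 mm. A picture is of the moment at which its call begins: read the wrist's pose just before it. calibration takes no time and is no camera call; for the wrist camera it gives the pose at the moment of the call.
- robot.sign_off(): hands the job in; it is judged then, once.
The state is a dict: "clock": time; "joint_pos": joint angles; "joint_velocities": joint speeds; "effort": joint torques, N m; "tool_pos": TCP position; "orientation": TCP orientation; "contact_force": force on the tool from outside, world axes, zero at the start; "wrist_torque": the same for the moment, N m; "gripper_width": finger opening in m; "grip_force": force on a finger pad.
Only numpy, scipy, OpenCV 4.12 (cv2) and the standard library are available. Lean on these libraries where they do the work, as an engineer would, in place of code of your own. Each camera call takes 0.05 s, during which the arm holds its last target. There are 200 camera calls.

## Working session

There is one attempt and no reset: what is moved stays moved. The work goes in short steps, Python scripts to look and compute and a tool call to move; the robot and the scene stay as the last step left them, time stands still between calls to the robot, and variables do not carry over. Pictures are saved under pics/ and viewed, at most 10 in all, crops included, and the job is handed in when it is done.

Besides the shell and the picture viewer there is one more tool, called after "Call:" by a JSON object that holds its "op" and its "data", one argument or row to a line. carry_out: Moves the arm, as the interface text tells. Its arguments: {"type":"object","properties":{"plan":{"type":"array"},"force":{"type":"number"}},"required":["plan"]}

```bash
mkdir -p pics; ls
python3 - <<'E'
from workcell import robot
import cv2,numpy as np
s=robot.observe();print(s)
for n in("scene","side","wrist"):
    c=robot.calibration(n);cv2.imwrite(f"pics/{n}0.png",robot.camera(n));print(n,np.round(c["camera_matrix"],1).tolist(),np.round(c["dist_coeffs"],3),np.round(c["T"],3).tolist())
E
```

```text
pics
{'clock': 0.0, 'joint_pos': array([ 5.33210618e+01,  1.79598454e+01,  8.58542964e+01,  4.53369139e-04,
        7.62590794e+01, -1.28018175e+01]), 'joint_velocities': array([-0.00290987,  0.03873757, -0.0145632 ,  0.01076757,  0.08441696,
       -0.01714866]), 'effort': array([-2.80996292e-04, -4.12260675e+01, -2.59748304e+01, -1.59319407e-04,
        4.12747133e-03, -2.44552018e-05]), 'tool_pos': array([0.21243562, 0.47992498, 0.30332954]), 'orientation': array([[-9.14414789e-01,  4.04777718e-01, -7.69523525e-04],
       [ 4.04778345e-01,  9.14414266e-01, -1.02031964e-03],
       [ 2.90660633e-04, -1.24448183e-03, -9.99999183e-01]]), 'contact_force': array([-0.181775  ,  0.61587123, -0.34105127]), 'wrist_torque': array([ 0.00491056, -0.0057513 ,  0.00111593]), 'grip_force': 0.0, 'gripper_width': 0.0857433100735562}
scene [[557.1, 0.0, 323.3], [0.0, 557.1, 230.6], [0.0, 0.0, 1.0]] [0.005 0.    0.    0.    0.   ] [[-0.589, 0.453, -0.669, 1.319], [0.808, 0.325, -0.492, 0.667], [-0.006, -0.83, -0.558, 0.869], [0.0, 0.0, 0.0, 1.0]]
side [[527.2, 0.0, 325.6], [0.0, 527.2, 239.5], [0.0, 0.0, 1.0]] [-0.085  0.     0.     0.     0.   ] [[-0.994, -0.076, 0.073, 0.368], [-0.105, 0.748, -0.656, 0.951], [-0.005, -0.66, -0.751, 1.21], [0.0, 0.0, 0.0, 1.0]]
wrist [[424.4, 0.0, 319.8], [0.0, 424.4, 235.6], [0.0, 0.0, 1.0]] [-0.055  0.     0.     0.     0.   ] [[0.405, 0.875, 0.266, 0.145], [0.914, -0.387, -0.12, 0.51], [-0.002, 0.292, -0.956, 0.373], [0.0, 0.0, 0.0, 1.0]]
```

View pics/scene0.png

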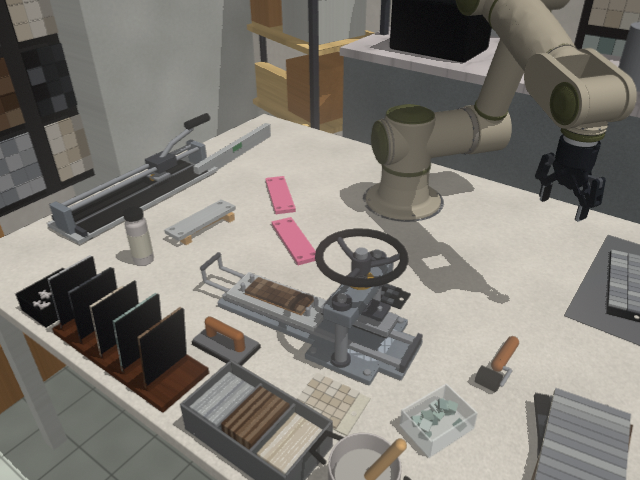

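View pics/side0.png

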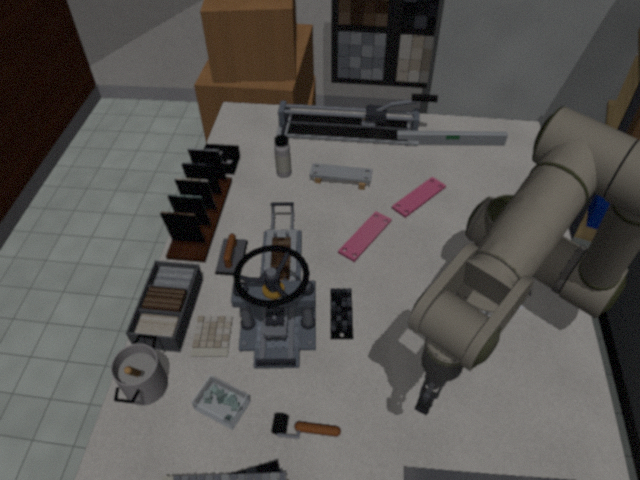

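The scene view shows the grey plate on battens at about (200,220), the carriage with strip at about (280,295), its handle at (210,265) and the wheel at (362,257). In the side view the same parts are at (340,175), (280,260), (282,205) and (272,275). Next I'll enlarge both for picking points.

```bash
cat > h.py <<'E'
import cv2,numpy as np
from workcell import robot
def ray(n,px,c=None):
    c=c or robot.calibration(n);K=np.array(c["camera_matrix"]);D=np.array(c["dist_coeffs"]);T=np.array(c["T"])
    u=cv2.undistortPoints(np.array(px,float).reshape(-1,1,2),K,D).reshape(-1,2)
    return T[:3,3],np.c_[u,np.ones(len(u))]@T[:3,:3].T
def onz(n,px,z,c=None):
    o,d=ray(n,px,c);return o+d*((z-o[2])/d[:,2])[:,None]
def proj(n,P,c=None):
    c=c or robot.calibration(n);T=np.linalg.inv(np.array(c["T"]))
    r=cv2.Rodrigues(T[:3,:3])[0];return cv2.projectPoints(np.array(P,float).reshape(-1,1,3),r,T[:3,3],np.array(c["camera_matrix"]),np.array(c["dist_coeffs"]))[0].reshape(-1,2)
E
python3 - <<'E'
import cv2,numpy as np
s=cv2.imread("pics/scene0.png");d=cv2.imread("pics/side0.png")
f=lambda im,x,y,w,h,k:cv2.resize(im[y:y+h,x:x+w],None,fx=k,fy=k,interpolation=cv2.INTER_CUBIC)
# side: plate (300..380,150..200) x5 ; carriage (230..330,195..375)
a=f(d,300,155,80,40,5); b=f(d,225,195,100,150,4)  #400x200, 400x600
e=f(s,155,190,90,60,4.4444)
out=np.zeros((600,800,3),np.uint8);out[:600,:400]=b;out[:200,400:]=a;e=cv2.resize(e,(400,267));out[210:477,400:]=e
cv2.imwrite("pics/c1.png",out)
cv2.imwrite("pics/c2.png",f(s,190,220,200,150,4))
E
```

```text
(no output)
```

View pics/c1.png

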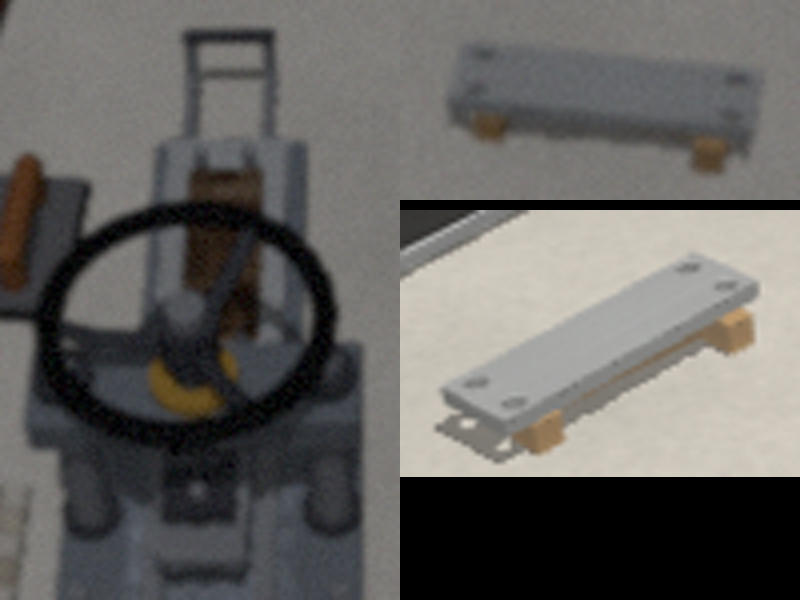

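View pics/c2.png

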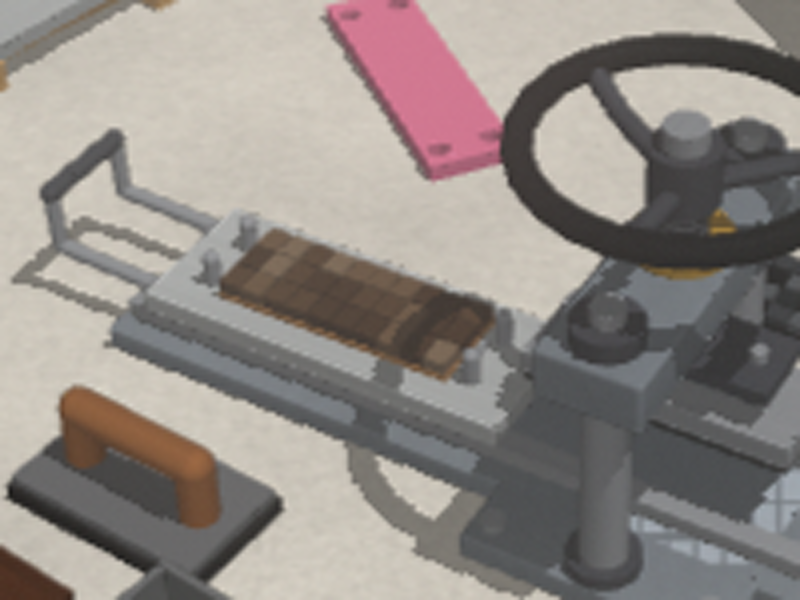

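```bash
cat > m.py <<'E'
from h import *
from scipy.optimize import least_squares as LS
cs,cd=robot.calibration("scene"),robot.calibration("side")
S=lambda L,x,y,k:(np.array(L,float)+.5)/k-.5+[x,y]
def rect(yaw,c,L):
    C,Sn=np.cos(yaw),np.sin(yaw);L=np.array(L);return np.c_[c[0]+C*L[:,0]-Sn*L[:,1],c[1]+Sn*L[:,0]+C*L[:,1],c[2]+L[:,2]]
ps=S(np.array([[688,267],[726,286],[475,383],[514,402]])-[400,210],155,190,4.4444)
pd=S(np.array([[485,53],[476,90],[738,78],[732,115]])-[400,0],300,155,5)
A=onz("scene",ps,.034,cs);B=onz("side",pd,.034,cd);print("plate scene",A.round(4).tolist(),"side",B.round(4).tolist())
for P in(A,B):print("mean",P.mean(0).round(4))
# carriage
pin=S([[248,216],[212,254],[505,312],[473,350]],190,220,4)
hs=S([[50,192],[117,135]],190,220,4);hd=S([[187,37],[272,37]],225,195,4)
Lp=[[18,-86,4],[-18,-86,4],[18,86,4],[-18,86,4]];Lh=[[-28,-190,16],[28,-190,16]]
Lp=np.array(Lp)/1e3;Lh=np.array(Lh)/1e3
def f(q):
    R=lambda L:rect(q[3],q[:3],L)
    return np.r_[(proj("scene",R(Lp),cs)-pin).ravel(),(proj("scene",R(Lh),cs)-hs).ravel(),(proj("side",R(Lh),cd)-hd).ravel()]
for y0 in(0,1.57,3.14,-1.57):
    r=LS(f,[.55,0,.06,y0]);print("seat",r.x.round(4),r.cost,r.fun.round(1))
t=np.linspace(0,2*np.pi,90)
def bb(n,c,w):
    b=[]
    for ph in np.linspace(0,2*np.pi,12):
        b.append(np.c_[w[0]+(.082+.008*np.cos(ph))*np.cos(t),w[1]+(.082+.008*np.cos(ph))*np.sin(t),w[2]+0*t+.008*np.sin(ph)])
    p=proj(n,np.vstack(b),c);return np.r_[p.min(0),p.max(0)]
bs=np.array([315.2,229,408.3,287]);bd=np.r_[S([[38,203]],225,195,4)[0],S([[335,447]],225,195,4)[0]]
w=LS(lambda w:np.r_[bb("scene",cs,w)-bs,bb("side",cd,w)-bd],[.55,.2,.228]);print("wheel",w.x.round(4),w.fun.round(1))
E
python3 m.py
```

```text
plate scene [[0.3744, -0.4015, 0.034], [0.3772, -0.3644, 0.034], [0.5485, -0.4092, 0.034], [0.5488, -0.3741, 0.034]] side [[0.5485, -0.4061, 0.034], [0.5501, -0.368, 0.034], [0.3763, -0.3978, 0.034], [0.3783, -0.3604, 0.034]]
mean [ 0.4622 -0.3873  0.034 ]
mean [ 0.4633 -0.3831  0.034 ]
seat [0.5908 0.0062 0.0487 0.1743] 1133.1023273814358 [ -8.9   9.5   8.5  -8.7  -6.9   7.2   8.5 -12.   14.4 -11.  -16.3  16.
  21.3  -0.6 -18.1   0.4]
seat [0.5908 0.0062 0.0487 0.1743] 1133.102327424454 [ -8.9   9.5   8.5  -8.7  -6.9   7.2   8.5 -12.   14.4 -11.  -16.3  16.
  21.3  -0.6 -18.1   0.4]
seat [0.5908 0.0062 0.0487 0.1743] 1133.102327483505 [ -8.9   9.5   8.5  -8.7  -6.9   7.2   8.5 -12.   14.4 -11.  -16.3  16.
  21.3  -0.6 -18.1   0.4]
seat [0.5908 0.0062 0.0487 0.1743] 1133.1023274267156 [ -8.9   9.5   8.5  -8.7  -6.9   7.2   8.5 -12.   14.4 -11.  -16.3  16.
  21.3  -0.6 -18.1   0.4]
wheel [0.5788 0.2147 0.2279] [-0.3 -0.3  0.3  0.8 -1.  -1.   1.4  0.4]
```

```bash
sed -i 's/Lp=np.array(Lp)\/1e3/Lp=np.array(Lp)*[-1,1,1]\/1e3/; s/Lh=np.array(Lh)\/1e3/Lh=np.array(Lh)*[-1,1,1]\/1e3/' m.py
cat >> m.py <<'E'
Lq=Lh*[-1,1,1]
def f2(q):
    R=lambda L:rect(q[3],q[:3],L)
    return np.r_[(proj("scene",R(Lp),cs)-pin).ravel(),(proj("scene",R(Lq),cs)-hs).ravel(),(proj("side",R(Lh),cd)-hd).ravel()]
for y0 in(0,):
    for g in(f,f2): r=LS(g,[.55,0,.06,y0]);print("seat",r.x.round(4),r.cost,r.fun.round(1))
E
python3 m.py|grep seat
```

```text
seat [0.6044 0.0173 0.0607 0.1176] 4.8218748988766515 [ 0.2  0.4 -0.  -0.5  0.1 -0.  -0.3  0.1  1.2 -0.4 -0.5  1.4  1.4 -0.6
seat [0.6044 0.0173 0.0607 0.1176] 4.821874898876548 [ 0.2  0.4 -0.  -0.5  0.1 -0.  -0.3  0.1  1.2 -0.4 -0.5  1.4  1.4 -0.6
seat [0.6044 0.0173 0.0607 0.1176] 4.821874898876697 [ 0.2  0.4 -0.  -0.5  0.1 -0.  -0.3  0.1  1.2 -0.4 -0.5  1.4  1.4 -0.6
seat [0.6044 0.0173 0.0607 0.1176] 4.8218748988765405 [ 0.2  0.4 -0.  -0.5  0.1 -0.  -0.3  0.1  1.2 -0.4 -0.5  1.4  1.4 -0.6
seat [0.6044 0.0173 0.0607 0.1176] 4.8218748988766515 [ 0.2  0.4 -0.  -0.5  0.1 -0.  -0.3  0.1  1.2 -0.4 -0.5  1.4  1.4 -0.6
seat [0.5983 0.0125 0.0555 0.1428] 432.1782653044338 [ -0.1   0.5   0.1  -0.3   0.4  -1.2   0.4  -1.   15.4 -12.1 -15.9  14.8
```

```bash
cat >> h.py <<'E'
def yaw(): 
    R=robot.observe()["orientation"];return np.degrees(np.arctan2(R[1,1],R[0,1]))
def plan(xyz,yw,nr,nt):
    """rotate about tool z in nr rows to tool-y heading yw (deg), then translate in nt rows"""
    s=robot.observe();d=np.array(xyz)-s["tool_pos"];y=yaw()
    if yw is None: yw=y
    a=np.radians(yw);R=np.c_[[-np.sin(a),np.cos(a),0],[np.cos(a),np.sin(a),0],[0,0,-1]]
    rz=-np.radians((yw-y+180)%360-180)
    print("tool",s["tool_pos"].round(4),"yaw",round(y,2),"t",round(s["clock"],2),"w",round(s["gripper_width"],4))
    print("rz total",round(rz,4),"each",round(rz/max(nr,1),4),"| xyz total",(R.T@d).round(4),"each",(R.T@d/nt).round(4))
E
python3 -c "
from h import *
print(robot.tip_extent);plan([.54,-.02,.33],87.4,2,13)"
```

```text
0.0726
tool [0.2125 0.4799 0.3035] yaw 66.12 t 0.15 w 0.0853
rz total -0.3714 each -0.1857 | xyz total [-0.3499 -0.4846 -0.0265] each [-0.0269 -0.0373 -0.002 ]
```

Call:
{"op": "carry_out", "data": {
  "plan": [
    {"claw":0.085,"rz":-0.1857},
    {"claw":0.085,"rz":-0.1857},
    {"claw":0.085,"x":-0.015,"y":-0.02,"z":-0.0265},
    {"claw":0.085,"x":-0.027,"y":-0.04},
    {"claw":0.085,"x":-0.028,"y":-0.04},
    {"claw":0.085,"x":-0.028,"y":-0.04},
    {"claw":0.085,"x":-0.028,"y":-0.04},
    {"claw":0.085,"x":-0.028,"y":-0.04}
  ]
}}

```text
schema error: expected keys claw, x, y, z, rx, ry, rz
```

Call:
{"op": "carry_out", "data": {
  "plan": [
    {"claw":0.085,"x":-0.033,"y":-0.044},
    {"claw":0.085,"x":-0.033,"y":-0.044},
    {"claw":0.085,"x":-0.033,"y":-0.044},
    {"claw":0.085,"x":-0.033,"y":-0.044},
    {"claw":0.085,"x":-0.033,"y":-0.044},
    {"claw":0.085,"x":-0.031,"y":-0.045},
    {"claw":0.085},
    {"claw":0.085}
  ]
}}

```text
schema error: expected keys claw, x, y, z, rx, ry, rz
```

Run:
```python
from h import *
import pickle
c=robot.calibration("wrist");im=robot.camera("wrist");cv2.imwrite("pics/w1.png",im);pickle.dump(c,open("w1.pkl","wb"))
plan([.463,-.385,.2],87.4,1,8)
# expected pin tips & plate holes
a=.1176;s=np.array([.6044,.0173,.0607])
L=[[18,86,4],[-18,86,4],[18,-86,4],[-18,-86,4]]
print(proj("wrist",[s+[np.cos(a)*x/1e3-np.sin(a)*y/1e3,np.sin(a)*x/1e3+np.cos(a)*y/1e3,z/1e3] for x,y,z in L],c).round(1).tolist())
```

```text
tool [0.2125 0.48   0.3036] yaw 66.12 t 0.2 w 0.0854
rz total -0.3714 each -0.3714 | xyz total [-0.2895 -0.8527  0.1036] each [-0.0362 -0.1066  0.0129]
[[166.9, 638.7], [147.6, 622.1], [64.5, 670.6], [44.9, 655.7]]
```

View pics/w1.png

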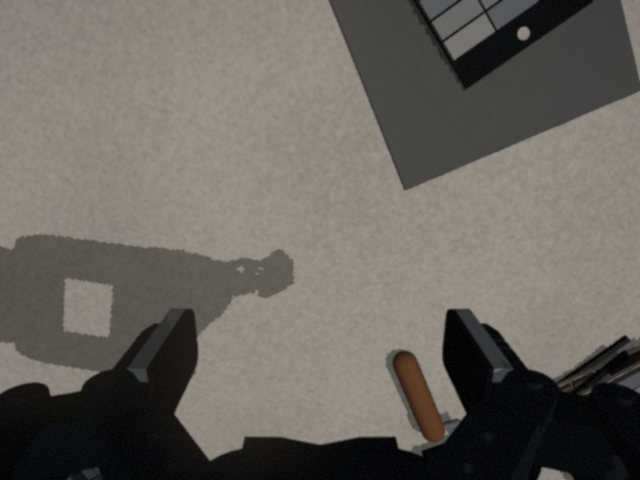

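The wrist view shows only the fingers at the bottom and table: the picture's down direction is tool -x, so the camera must hover inboard of what it looks at. The move was refused because every key is needed.

```bash
python3 -c "
from h import *
plan([.66,-.01,.36],87.4,2,12)"
```

```text
tool [0.2125 0.48   0.3036] yaw 66.12 t 0.2 w 0.0854
rz total -0.3714 each -0.1857 | xyz total [-0.4693 -0.4692 -0.0564] each [-0.0391 -0.0391 -0.0047]
```

Call:
{"op": "carry_out", "data": {
  "plan": [
    {"claw":0.085,"x":0,"y":0,"z":-0.03,"rx":0,"ry":0,"rz":-0.1857},
    {"claw":0.085,"x":0,"y":0,"z":-0.0265,"rx":0,"ry":0,"rz":-0.1857},
    {"claw":0.085,"x":-0.025,"y":-0.025,"z":0,"rx":0,"ry":0,"rz":0},
    {"claw":0.085,"x":-0.035,"y":-0.035,"z":0,"rx":0,"ry":0,"rz":0},
    {"claw":0.085,"x":-0.04,"y":-0.04,"z":0,"rx":0,"ry":0,"rz":0},
    {"claw":0.085,"x":-0.04,"y":-0.04,"z":0,"rx":0,"ry":0,"rz":0},
    {"claw":0.085,"x":-0.04,"y":-0.04,"z":0,"rx":0,"ry":0,"rz":0},
    {"claw":0.085,"x":-0.04,"y":-0.04,"z":0,"rx":0,"ry":0,"rz":0}
  ]
}}

```text
clock: 1.2
tool_pos: [0.4233, 0.2487, 0.3604]
orientation: [[-0.999, 0.045, 0.0], [0.045, 0.999, 0.0], [-0.0, 0.0, -1.0]]
contact_force: [0.8, 1.4, 0.8]
gripper_width: 0.0848
grip_force: 0.0
```

Call:
{"op": "carry_out", "data": {
  "plan": [
    {"claw":0.085,"x":-0.042,"y":-0.042,"z":0,"rx":0,"ry":0,"rz":0},
    {"claw":0.085,"x":-0.042,"y":-0.042,"z":0,"rx":0,"ry":0,"rz":0},
    {"claw":0.085,"x":-0.042,"y":-0.042,"z":0,"rx":0,"ry":0,"rz":0},
    {"claw":0.085,"x":-0.042,"y":-0.042,"z":0,"rx":0,"ry":0,"rz":0},
    {"claw":0.085,"x":-0.041,"y":-0.041,"z":0,"rx":0,"ry":0,"rz":0},
    {"claw":0.085,"x":-0.04,"y":-0.04,"z":0,"rx":0,"ry":0,"rz":0},
    {"claw":0.085,"x":0,"y":0,"z":0,"rx":0,"ry":0,"rz":0},
    {"claw":0.085,"x":0,"y":0,"z":0,"rx":0,"ry":0,"rz":0}
  ]
}}

```text
clock: 2.2
tool_pos: [0.6596, -0.0094, 0.3601]
orientation: [[-0.999, 0.045, -0.001], [0.045, 0.999, 0.0], [0.001, 0.0, -1.0]]
contact_force: [-1.4, -0.2, 0.2]
gripper_width: 0.0852
grip_force: 0.0
```

Run:
```python
from h import *
import pickle
c=robot.calibration("wrist");im=robot.camera("wrist");cv2.imwrite("pics/w2.png",im);pickle.dump(c,open("w2.pkl","wb"))
plan([.463,-.385,.2],87.4,1,8)
a=.1176;s=np.array([.6044,.0173,.0607])
L=[[18,86,4],[-18,86,4],[18,-86,4],[-18,-86,4]]
print(proj("wrist",[s+[np.cos(a)*x/1e3-np.sin(a)*y/1e3,np.sin(a)*x/1e3+np.cos(a)*y/1e3,z/1e3] for x,y,z in L],c).round(1).tolist())
```

```text
tool [ 0.6593 -0.0088  0.3607] yaw 87.46 t 2.25 w 0.0848
rz total 0.001 each 0.001 | xyz total [ 0.1791 -0.3847  0.1607] each [ 0.0224 -0.0481  0.0201]
[[452.6, 134.0], [449.0, 90.1], [253.0, 166.9], [244.2, 124.5]]
```

View pics/w2.png

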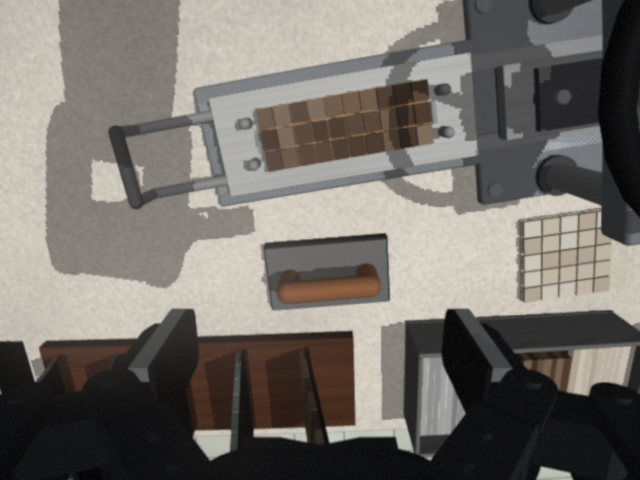

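The wrist view shows the four pins at (244,124), (253,164), (442,90) and (447,131), and the handle bar from (117,131) to (136,205). I'll fit all views jointly.

```bash
cat > fit.py <<'E'
import m; from m import *
import pickle
cw=pickle.load(open("w2.pkl","rb"))
im=cv2.imread("pics/w2.png")
pw=np.array([[244,124],[253,163.5],[442,90],[447,131.5]],float);hw=np.array([[117,131],[136,204]],float)
Lw=np.array([[-18,-86,3],[18,-86,3],[-18,86,3],[18,86,3]])/1e3
print("wcam",np.round(cw["T"],3).tolist())
def F(q,u=(1,1,1)):
    R=lambda L:rect(q[3],q[:3],L)
    return np.r_[u[0]*(proj("scene",R(Lp),cs)-pin).ravel(),u[0]*(proj("scene",R(Lh),cs)-hs).ravel(),u[1]*(proj("side",R(Lh),cd)-hd).ravel(),u[2]*(proj("wrist",R(Lw),cw)-pw).ravel(),u[2]*(proj("wrist",R(Lh),cw)-hw).ravel()]
for u in((1,1,1),(0,0,1),(1,0,0),(1,0,1)):
    r=LS(F,[.6,.017,.06,.1],args=(u,));print(u,r.x.round(4),r.cost.round(2),r.fun[-12:].round(1))
E
python3 fit.py | grep -v seat
```

```text
plate scene [[0.3744, -0.4015, 0.034], [0.3772, -0.3644, 0.034], [0.5485, -0.4092, 0.034], [0.5488, -0.3741, 0.034]] side [[0.5485, -0.4061, 0.034], [0.5501, -0.368, 0.034], [0.3763, -0.3978, 0.034], [0.3783, -0.3604, 0.034]]
mean [ 0.4622 -0.3873  0.034 ]
mean [ 0.4633 -0.3831  0.034 ]
 -1.5 -0.9]
 -1.5 -0.9]
 -1.5 -0.9]
 -1.5 -0.9]
wheel [0.5788 0.2147 0.2279] [-0.3 -0.3  0.3  0.8 -1.  -1.   1.4  0.4]
 -1.5 -0.9]
   2.2  -0.2  -0.8  -0.7]
wcam [[0.046, 0.956, 0.291, 0.586], [0.999, -0.044, -0.014, -0.006], [-0.0, 0.291, -0.957, 0.43], [0.0, 0.0, 0.0, 1.0]]
(1, 1, 1) [0.6036 0.0137 0.0478 0.1272] 5060.17 [ -1.2   0.1  -1.3   1.4  -2.1  -1.1  -3.1  -0.2  21.   67.8 -16.4 -68.4]
(0, 0, 1) [0.6049 0.0129 0.0361 0.1268] 4954.95 [  0.3   1.1  -0.1   1.1  -6.7   1.   -7.6   0.6  25.6  66.5 -11.2 -67.9]
(1, 0, 0) [0.61   0.0223 0.0671 0.1148] 1.67 [ 0.  0.  0.  0.  0.  0.  0.  0.  0.  0. -0. -0.]
(1, 0, 1) [0.6036 0.0138 0.0474 0.1271] 5055.57 [ -1.1   0.   -1.2   1.3  -2.2  -1.1  -3.2  -0.3  21.3  67.7 -16.2 -68.5]
```

Run:
```python
import cv2,numpy as np
im=cv2.imread("pics/w2.png")
f=lambda x,y:cv2.resize(im[y:y+30,x:x+40],None,fx=10,fy=10,interpolation=cv2.INTER_CUBIC)
cv2.imwrite("pics/c3.png",np.vstack([np.hstack([f(225,110),f(235,150)]),np.hstack([f(423,76),f(428,117)])]))
```

```text
(no output)
```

View pics/c3.png

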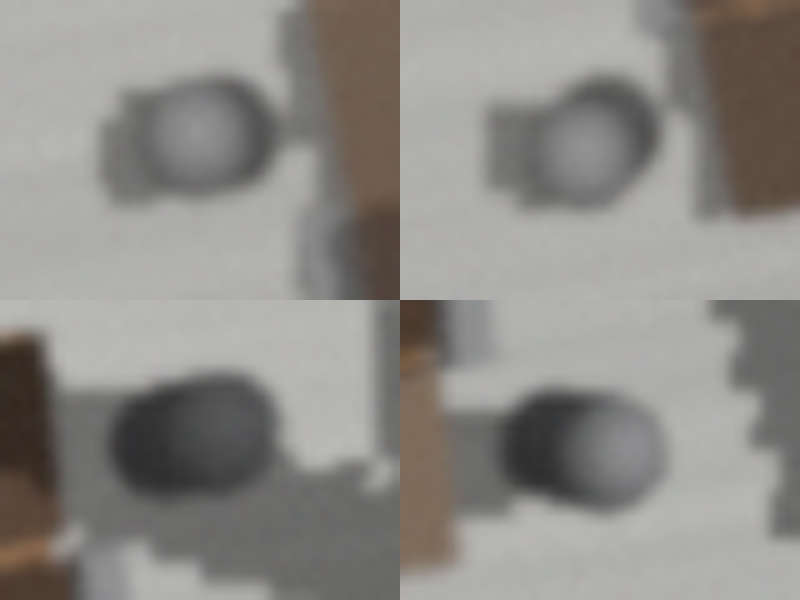

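```bash
sed -i 's/^pw=.*/pw=np.array([[244.4,122.6],[252.7,164.3],[444.4,88.6],[448.6,131.7]]);hw=np.array([[136,204],[117,131]],float)/; s/,3\]/,-1]/g' fit.py
sed -i 's/Lp=np.array(Lp)\*/Lp=(np.array(Lp)-[0,0,1.5])*/' m.py
python3 fit.py | sed -n '/wcam/,$p'
```

```text
wcam [[0.046, 0.956, 0.291, 0.586], [0.999, -0.044, -0.014, -0.006], [-0.0, 0.291, -0.957, 0.43], [0.0, 0.0, 0.0, 1.0]]
(1, 1, 1) [0.603  0.0162 0.0593 0.1224] 22.73 [-0.3  0.5  0.3  0.5  1.  -0.4  0.6 -0.2 -1.1 -4.2 -1.   3.5]
(0, 0, 1) [0.6031 0.0162 0.0581 0.1223] 16.63 [-0.1  0.6  0.4  0.4  0.5 -0.2  0.2 -0.1 -0.6 -4.4 -0.4  3.5]
(1, 0, 0) [0.6074 0.02   0.0655 0.1189] 1.64 [0. 0. 0. 0. 0. 0. 0. 0. 0. 0. 0. 0.]
(1, 0, 1) [0.603  0.0162 0.0594 0.1223] 20.13 [-0.3  0.5  0.2  0.5  1.  -0.4  0.6 -0.2 -1.2 -4.2 -1.1  3.5]
```

```bash
python3 -c "
from h import *
plan([.53,-.385,.27],87.4,1,10)"
```

```text
tool [ 0.6593 -0.0088  0.3607] yaw 87.46 t 2.25 w 0.0848
rz total 0.001 each 0.001 | xyz total [ 0.1121 -0.3817  0.0907] each [ 0.0112 -0.0382  0.0091]
```

Call:
{"op": "carry_out", "data": {
  "plan": [
    {"claw":0.085,"x":0.008,"y":-0.03,"z":0,"rx":0,"ry":0,"rz":0},
    {"claw":0.085,"x":0.016,"y":-0.056,"z":0.01,"rx":0,"ry":0,"rz":0},
    {"claw":0.085,"x":0.016,"y":-0.056,"z":0.01,"rx":0,"ry":0,"rz":0},
    {"claw":0.085,"x":0.016,"y":-0.056,"z":0.01,"rx":0,"ry":0,"rz":0},
    {"claw":0.085,"x":0.016,"y":-0.056,"z":0.01,"rx":0,"ry":0,"rz":0},
    {"claw":0.085,"x":0.016,"y":-0.056,"z":0.02,"rx":0,"ry":0,"rz":0},
    {"claw":0.085,"x":0.016,"y":-0.05,"z":0.02,"rx":0,"ry":0,"rz":0},
    {"claw":0.085,"x":0.008,"y":-0.022,"z":0.0107,"rx":0,"ry":0,"rz":0}
  ]
}}

```text
clock: 3.25
tool_pos: [0.5295, -0.3872, 0.2692]
orientation: [[-0.999, 0.046, -0.0], [0.046, 0.999, 0.0], [0.0, 0.0, -1.0]]
contact_force: [0.1, 0.2, -0.0]
gripper_width: 0.0851
grip_force: 0.0
```

Run:
```python
from h import *
import pickle
robot.camera("wrist");robot.camera("wrist")
c=robot.calibration("wrist");im=robot.camera("wrist");cv2.imwrite("pics/w3.png",im);pickle.dump(c,open("w3.pkl","wb"))
s=robot.observe();print(s["tool_pos"],yaw(),s["clock"])
```

```text
[ 0.5306843  -0.38555398  0.26998943] 87.40150398876686 3.4
```

View pics/w3.png

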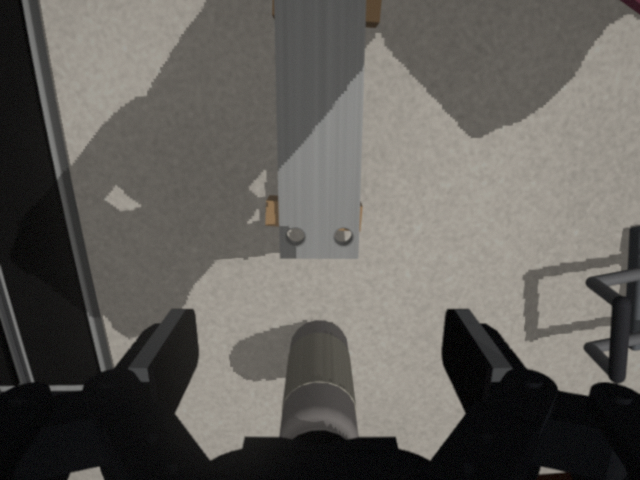

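The wrist view shows the plate's far end: holes at (296,236) and (343,235), end edge at row 258, and the glue bottle just beyond at (320,370). The near end is cut off at the top.

Run:
```python
from h import *
import pickle
c=pickle.load(open("w3.pkl","rb"))
P=onz("wrist",[[295.8,235.8],[343.4,235.3],[281,258],[358,258],[275.5,20],[365,20]],.034,c);print(P.round(4).tolist())
b=onz("wrist",[[319,435],[319,325]],.0,c);print(b.round(3).tolist())
d=P[1]-P[0];a=np.arctan2(-d[0],d[1]);print(np.degrees(a))
e=np.array([np.cos(np.radians(-2.6)),np.sin(np.radians(-2.6))]);print((P[0]+P[1])[:2]/2-.086*e,(P[2]+P[3])[:2]/2-.103*e,"edge mid",(P[4]+P[5])/2)
plan([.4625,-.3865,.2],87.4,1,3)
```

```text
[[0.5477, -0.4059, 0.034], [0.549, -0.3702, 0.034], [0.5649, -0.4184, 0.034], [0.5676, -0.3596, 0.034], [0.3987, -0.41, 0.034], [0.4014, -0.3511, 0.034]]
[[0.764, -0.399, 0.0], [0.642, -0.393, 0.0]]
-2.096296643541061
[ 0.46244552 -0.38417507] [ 0.46335426 -0.38432905] edge mid [ 0.40004777 -0.3805808   0.034     ]
tool [ 0.5307 -0.3856  0.27  ] yaw 87.4 t 3.4 w 0.085
rz total 0.0 each 0.0 | xyz total [ 0.0681 -0.004   0.07  ] each [ 0.0227 -0.0013  0.0233]
```

Run:
```python
from h import *
print(onz("side",[[393,210],[432,178],[445,185],[405,215]],.012).round(3).tolist())
plan([.4627,-.384,.084],87.35,1,1)
```

```text
[[0.285, -0.241, 0.012], [0.156, -0.406, 0.012], [0.114, -0.376, 0.012], [0.246, -0.222, 0.012]]
tool [ 0.5307 -0.3856  0.27  ] yaw 87.4 t 3.4 w 0.085
rz total 0.0009 each 0.0009 | xyz total [ 0.068  -0.0016  0.186 ] each [ 0.068  -0.0016  0.186 ]
```

Call:
{"op": "carry_out", "data": {
  "plan": [
    {"claw":0.085,"x":0.034,"y":-0.0016,"z":0,"rx":0,"ry":0,"rz":0},
    {"claw":0.085,"x":0.034,"y":0,"z":0.01,"rx":0,"ry":0,"rz":0},
    {"claw":0.085,"x":0,"y":0,"z":0.04,"rx":0,"ry":0,"rz":0},
    {"claw":0.085,"x":0,"y":0,"z":0.05,"rx":0,"ry":0,"rz":0},
    {"claw":0.085,"x":0,"y":0,"z":0.045,"rx":0,"ry":0,"rz":0},
    {"claw":0.085,"x":0,"y":0,"z":0.025,"rx":0,"ry":0,"rz":0},
    {"claw":0.085,"x":0,"y":0,"z":0.016,"rx":0,"ry":0,"rz":0},
    {"claw":0.085,"x":0,"y":0,"z":0,"rx":0,"ry":0,"rz":0}
  ]
}}

```text
clock: 4.4
tool_pos: [0.4632, -0.3839, 0.0839]
orientation: [[-0.999, 0.044, -0.0], [0.044, 0.999, 0.0], [0.0, 0.0, -1.0]]
contact_force: [-0.6, 0.8, -0.1]
gripper_width: 0.0848
grip_force: 0.0
```

Call:
{"op": "carry_out", "data": {
  "plan": [
    {"claw":0.066,"x":0,"y":0,"z":0,"rx":0,"ry":0,"rz":0},
    {"claw":0.05,"x":0,"y":0,"z":0,"rx":0,"ry":0,"rz":0},
    {"claw":0.05,"x":0,"y":0,"z":0,"rx":0,"ry":0,"rz":0},
    {"claw":0.05,"x":0,"y":0,"z":0,"rx":0,"ry":0,"rz":0},
    {"claw":0.05,"x":0,"y":0,"z":0,"rx":0,"ry":0,"rz":0},
    {"claw":0.05,"x":0,"y":0,"z":-0.01,"rx":0,"ry":0,"rz":0},
    {"claw":0.05,"x":0,"y":0,"z":-0.03,"rx":0,"ry":0,"rz":0},
    {"claw":0.05,"x":0,"y":0,"z":-0.04,"rx":0,"ry":0,"rz":0}
  ],
  "force": 50
}}

```text
clock: 5.4
tool_pos: [0.4621, -0.3844, 0.1641]
orientation: [[-0.999, 0.046, -0.002], [0.046, 0.999, 0.002], [0.002, 0.002, -1.0]]
contact_force: [-0.1, -0.5, -3.9]
gripper_width: 0.0583
grip_force: 55.8
```

Run:
```python
from h import *
s=robot.observe();print(s["grip_force"],s["contact_force"])
plan([.603,.016,.2],7.0,8,10)
```

```text
55.801366567611694 [-0.08084985 -0.52687176 -3.87726426]
tool [ 0.4621 -0.3844  0.1641] yaw 87.39 t 5.4 w 0.0583
rz total 1.403 each 0.1754 | xyz total [ 0.3802  0.1887 -0.0359] each [ 0.038   0.0189 -0.0036]
```

Call:
{"op": "carry_out", "data": {
  "plan": [
    {"claw":0.05,"x":0,"y":0,"z":-0.006,"rx":0,"ry":0,"rz":0.15},
    {"claw":0.05,"x":0,"y":0,"z":-0.006,"rx":0,"ry":0,"rz":0.18},
    {"claw":0.05,"x":0,"y":0,"z":-0.006,"rx":0,"ry":0,"rz":0.18},
    {"claw":0.05,"x":0,"y":0,"z":-0.006,"rx":0,"ry":0,"rz":0.18},
    {"claw":0.05,"x":0,"y":0,"z":-0.006,"rx":0,"ry":0,"rz":0.18},
    {"claw":0.05,"x":0,"y":0,"z":0,"rx":0,"ry":0,"rz":0.18},
    {"claw":0.05,"x":0,"y":0,"z":0,"rx":0,"ry":0,"rz":0.18},
    {"claw":0.05,"x":0,"y":0,"z":0,"rx":0,"ry":0,"rz":0.173}
  ]
}}

```text
clock: 6.4
tool_pos: [0.4623, -0.3846, 0.1939]
orientation: [[-0.116, 0.993, -0.0], [0.993, 0.116, 0.0], [0.0, -0.0, -1.0]]
contact_force: [0.2, -1.0, -4.8]
gripper_width: 0.0589
grip_force: 55.8
```

Call:
{"op": "carry_out", "data": {
  "plan": [
    {"claw":0.05,"x":0.02,"y":0.012,"z":0,"rx":0,"ry":0,"rz":0},
    {"claw":0.05,"x":0.04,"y":0.022,"z":0,"rx":0,"ry":0,"rz":0},
    {"claw":0.05,"x":0.045,"y":0.024,"z":0,"rx":0,"ry":0,"rz":0},
    {"claw":0.05,"x":0.05,"y":0.026,"z":0,"rx":0,"ry":0,"rz":0},
    {"claw":0.05,"x":0.05,"y":0.026,"z":0,"rx":0,"ry":0,"rz":0},
    {"claw":0.05,"x":0.05,"y":0.026,"z":0,"rx":0,"ry":0,"rz":0},
    {"claw":0.05,"x":0.05,"y":0.026,"z":0.01,"rx":0,"ry":0,"rz":0},
    {"claw":0.05,"x":0.03,"y":0.016,"z":0.01,"rx":0,"ry":0,"rz":0}
  ]
}}

```text
clock: 7.4
tool_pos: [0.5984, -0.0269, 0.1737]
orientation: [[-0.127, 0.992, -0.0], [0.992, 0.127, 0.0], [0.0, -0.0, -1.0]]
contact_force: [0.3, -0.5, -5.2]
gripper_width: 0.0586
grip_force: 55.9
```

Run:
```python
from h import *
plan([.603,.016,.15],7.0,1,4)
```

```text
tool [ 0.5984 -0.0269  0.1737] yaw 7.29 t 7.4 w 0.0586
rz total 0.0051 each 0.0051 | xyz total [0.042  0.0097 0.0237] each [0.0105 0.0024 0.0059]
```

Call:
{"op": "carry_out", "data": {
  "plan": [
    {"claw":0.05,"x":0.02,"y":0.004,"z":0,"rx":0,"ry":0,"rz":0.005},
    {"claw":0.05,"x":0.016,"y":0.004,"z":0,"rx":0,"ry":0,"rz":0},
    {"claw":0.05,"x":0.006,"y":0.0017,"z":0.01,"rx":0,"ry":0,"rz":0},
    {"claw":0.05,"x":0,"y":0,"z":0.0137,"rx":0,"ry":0,"rz":0},
    {"claw":0.05,"x":0,"y":0,"z":0,"rx":0,"ry":0,"rz":0},
    {"claw":0.05,"x":0,"y":0,"z":0,"rx":0,"ry":0,"rz":0},
    {"claw":0.05,"x":0,"y":0,"z":0,"rx":0,"ry":0,"rz":0},
    {"claw":0.05,"x":0,"y":0,"z":0,"rx":0,"ry":0,"rz":0}
  ]
}}

```text
clock: 8.4
tool_pos: [0.603, 0.0121, 0.1503]
orientation: [[-0.117, 0.993, 0.001], [0.993, 0.117, -0.0], [-0.0, 0.001, -1.0]]
contact_force: [0.6, 0.6, -4.3]
gripper_width: 0.0591
grip_force: 55.8
```

Run:
```python
from h import *
import pickle
plan([.603,.016,.15],7.0,1,1)
c=robot.calibration("wrist");w=robot.camera("wrist");s=robot.camera("scene");d=robot.camera("side")
cv2.imwrite("pics/w4.png",w);cv2.imwrite("pics/s4.png",s);cv2.imwrite("pics/d4.png",d);pickle.dump(c,open("w4.pkl","wb"))
f=lambda im,x,y,w,h,k:cv2.resize(im[y:y+h,x:x+w],None,fx=k,fy=k,interpolation=cv2.INTER_CUBIC)
out=np.zeros((600,800,3),np.uint8)
out[:300,:400]=f(w,120,60,400,300,1);out[:300,400:]=f(s,200,225,160,120,2.5);out[300:,:400]=f(d,230,200,80,60,5);out[300:,400:]=f(s,225,255,80,60,5)
cv2.imwrite("pics/c4.png",out)
```

```text
tool [0.603  0.0121 0.1503] yaw 6.72 t 8.4 w 0.0591
rz total -0.005 each -0.005 | xyz total [0.0038 0.0004 0.0003] each [0.0038 0.0004 0.0003]
```

View pics/c4.png

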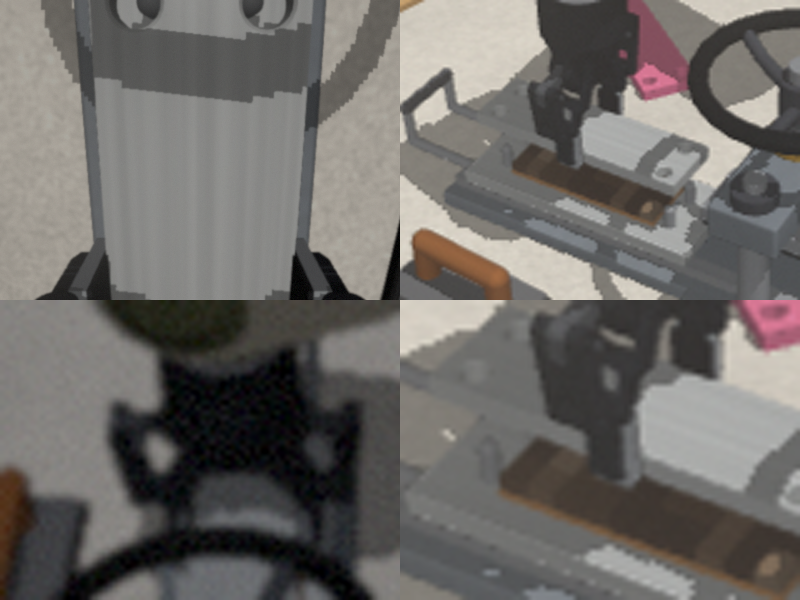

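The composite shows the plate gripped level above the strip, aligned along the carriage. The holes near the press end are visible in the wrist view at about (258,70) and (388,68) full-frame. From here I'll measure numerically.

Run:
```python
from h import *
import pickle
from scipy.optimize import least_squares as LS
c=pickle.load(open("w4.pkl","rb"));im=cv2.imread("pics/w4.png");g=cv2.cvtColor(im,cv2.COLOR_BGR2GRAY)
t=np.array([.603,.0121,.1503]);a=np.radians(6.72);X=np.array([-np.sin(a),np.cos(a),0]);Y=np.array([np.cos(a),np.sin(a),0])
for h in(.048,.052):print(proj("wrist",[t+.086*X+s*.018*Y-[0,0,h] for s in(-1,1)],c).round(1).tolist())
b=.1223;sx=np.array([.603,.0162,.0585])
print("pins",proj("wrist",[sx+[np.cos(b)*x-np.sin(b)*.086,np.sin(b)*x+np.cos(b)*.086,-.001] for x in(-.018,.018)],c).round(1).tolist())
for x0 in(220,350):
    print(x0);p=g[40:100:2,x0:x0+76:2]
    for i,r in enumerate(p):print(40+2*i,"".join("%x"%(v//16) for v in r))
```

```text
[[249.3, 59.4], [387.7, 59.3]]
[[251.7, 61.0], [385.4, 60.9]]
pins [[268.8, 60.9], [369.0, 60.3]]
220
40 55555544433333333455554434567888888888
42 55555444333333357888888765566888888888
44 55555443333335788888888888656788888888
46 55554443333358888888888888855678888888
48 55554433333478888888887554545678888888
50 55544433334788888888854444444568888888
52 55544333337888888888544444444567888888
54 55544333358888888886444444444466888888
56 55544333368888888884444444444456888888
58 55544333478888888873444444444456888888
60 55544333488888888863444444444456788888
62 55544333588888888863444444444456788888
64 55544333588888888873344444444356888888
66 55544333588888888883334344434357888888
68 55544333488888888885333333333357888888
70 55554433488888888887333333333467888888
72 55554433378888888888633333333577888888
74 55554433368888888888863333333678888888
76 55555443348888888888875432324778888888
78 55555544337888888888875554346788888888
80 55555544434788888888865555577888888888
82 55555554443478888778865556777888888888
84 55555555444447886555555567788888888888
86 55555555554445786555555677888
[... 825 characters left out ...]
3333335888888888884334678888
68 88888653333333336888888888884334678888
70 88888763333333358888888888874335678888
72 88888763333333588888888888873346788888
74 88888875223336788888888888863356788888
76 88888876323355688888888888743467888888
78 88888887644555588888888888644677888888
80 88888887765555588888888887446778888888
82 88888888776555688777788875467778887777
84 88888888877655688655555555677788885555
86 88888888887766688655555557778888885555
88 88888888888877766555556666667888885555
90 88888888888888877777776555555555665555
92 88888888666888888777787555555555555555
94 88888888655555566667777555555555555555
96 88888888655555555555555555555555555555
98 66777788555555555555555555555555555555
```

Call:
{"op": "carry_out", "data": {
  "plan": [
    {"claw":0.05,"x":0.0043,"y":0.0004,"z":0,"rx":0,"ry":0,"rz":-0.005},
    {"claw":0.05,"x":0,"y":0,"z":0.01,"rx":0,"ry":0,"rz":0},
    {"claw":0.05,"x":0,"y":0,"z":0.009,"rx":0,"ry":0,"rz":0},
    {"claw":0.05,"x":0,"y":0,"z":0,"rx":0,"ry":0,"rz":0},
    {"claw":0.05,"x":0,"y":0,"z":0,"rx":0,"ry":0,"rz":0},
    {"claw":0.05,"x":0,"y":0,"z":0,"rx":0,"ry":0,"rz":0},
    {"claw":0.05,"x":0,"y":0,"z":0,"rx":0,"ry":0,"rz":0},
    {"claw":0.05,"x":0,"y":0,"z":0,"rx":0,"ry":0,"rz":0}
  ]
}}

```text
clock: 9.55
tool_pos: [0.6029, 0.0166, 0.1311]
orientation: [[-0.122, 0.993, 0.0], [0.993, 0.122, -0.0], [-0.0, 0.0, -1.0]]
contact_force: [-0.5, 0.3, -4.2]
gripper_width: 0.0592
grip_force: 55.8
```

Run:
```python
from h import *
import pickle
plan([.603,.016,.13],7.0,1,1);t=robot.observe()["tool_pos"]
c=robot.calibration("wrist");im=robot.camera("wrist");cv2.imwrite("pics/w5.png",im);pickle.dump(c,open("w5.pkl","wb"))
g=cv2.cvtColor(im,cv2.COLOR_BGR2GRAY)
a=np.radians(yaw());X=np.array([-np.sin(a),np.cos(a),0]);Y=np.array([np.cos(a),np.sin(a),0])
print("holes",proj("wrist",[t+.086*X+s*.018*Y-[0,0,.052] for s in(-1,1)],c).round(1).tolist())
b=.1223;sx=np.array([.603,.0162,.0585])
print("pins",proj("wrist",[sx+[np.cos(b)*x-np.sin(b)*.086,np.sin(b)*x+np.cos(b)*.086,-.001] for x in(-.018,.018)],c).round(1).tolist())
for x0 in(216,350):
    print(x0);p=g[30:104:2,x0:x0+76:2]
    for i,r in enumerate(p):print(30+2*i,"".join("%x"%(v//16) for v in r))
```

```text
tool [0.6029 0.0166 0.1311] yaw 7.01 t 9.55 w 0.0592
rz total 0.0003 each 0.0003 | xyz total [-0.0006  0.0001  0.0011] each [-0.0006  0.0001  0.0011]
holes [[251.9, 60.9], [385.6, 60.8]]
pins [[262.6, 69.3], [375.7, 69.2]]
216
30 87775555555555554444455555688888888888
32 75555555555554444444444455688888888888
34 75555555555444443333334444588888888888
36 75555555554444333333333344468888888888
38 75555555444443333333333333456788888888
40 75555555444333333334455544356678888888
42 75555554443333334578888887655568888888
44 75555544433333357888888888886567888888
46 75555544433333488888888888888656788888
48 75555544333334788888888888888756788888
50 75555444333347888888888888888755688888
52 65555444333378888888888888756655678888
54 55555443333588888888876656655555668888
56 55555443333688865556544344444555668888
58 55555443334788865554444444443455668888
60 55555443334887765544444444444345667888
62 55555443335885555444444444444334567888
64 55555443335885555444444444444433568888
66 55555443335875555344444444444333568888
68 55555543335865554344444444444333578888
70 555554443348655543444444444444
[... 1542 characters left out ...]
66655443345555553335678888
72 88888764455566666543345555543346788888
74 88888875355555555554355555543356788888
76 88888876445555555544455555543467888888
78 88888887644455554443455555444677888888
80 88888887754444444434555554446778888888
82 88888888775333343335555554467788888888
84 88888888877533333455555545677788888888
86 88888888887764345555555556778888888888
88 88888888888877765555556777788888888888
90 88888888888888877777777788888888888888
92 88888888888888888777788888888888888888
94 88888888888888888888888888888888888888
96 88888888888888888888888888888888888888
98 88888888888888888888888888888888888888
100 88888888888888888888888888888888888888
102 88888888888888888888888888888888888888
```

Call:
{"op": "carry_out", "data": {
  "plan": [
    {"claw":0.05,"x":-0.0008,"y":0,"z":0,"rx":0,"ry":0,"rz":0},
    {"claw":0.05,"x":0,"y":0,"z":0.002,"rx":0,"ry":0,"rz":0},
    {"claw":0.05,"x":0,"y":0,"z":0.002,"rx":0,"ry":0,"rz":0},
    {"claw":0.05,"x":0,"y":0,"z":0.002,"rx":0,"ry":0,"rz":0},
    {"claw":0.05,"x":0,"y":0,"z":0.002,"rx":0,"ry":0,"rz":0},
    {"claw":0.05,"x":0,"y":0,"z":0.002,"rx":0,"ry":0,"rz":0},
    {"claw":0.05,"x":0,"y":0,"z":0,"rx":0,"ry":0,"rz":0},
    {"claw":0.05,"x":0,"y":0,"z":0,"rx":0,"ry":0,"rz":0}
  ]
}}

```text
clock: 10.6
tool_pos: [0.603, 0.0158, 0.1211]
orientation: [[-0.122, 0.993, 0.0], [0.993, 0.122, -0.0], [-0.0, 0.0, -1.0]]
contact_force: [0.7, 0.4, -3.9]
gripper_width: 0.0588
grip_force: 55.9
```

Call:
{"op": "carry_out", "data": {
  "plan": [
    {"claw":0.05,"x":0,"y":0,"z":0.001,"rx":0,"ry":0,"rz":0},
    {"claw":0.05,"x":0,"y":0,"z":0.001,"rx":0,"ry":0,"rz":0},
    {"claw":0.05,"x":0,"y":0,"z":0.001,"rx":0,"ry":0,"rz":0},
    {"claw":0.05,"x":0,"y":0,"z":0.001,"rx":0,"ry":0,"rz":0},
    {"claw":0.05,"x":0,"y":0,"z":0,"rx":0,"ry":0,"rz":0},
    {"claw":0.05,"x":0,"y":0,"z":0,"rx":0,"ry":0,"rz":0},
    {"claw":0.05,"x":0,"y":0,"z":0,"rx":0,"ry":0,"rz":0},
    {"claw":0.05,"x":0,"y":0,"z":0,"rx":0,"ry":0,"rz":0}
  ]
}}

```text
clock: 11.6
tool_pos: [0.6029, 0.0158, 0.117]
orientation: [[-0.122, 0.993, 0.0], [0.993, 0.122, 0.0], [0.0, 0.0, -1.0]]
contact_force: [0.5, -0.0, -3.9]
gripper_width: 0.0588
grip_force: 55.9
```

Call:
{"op": "carry_out", "data": {
  "plan": [
    {"claw":0.05,"x":0,"y":0,"z":0.0005,"rx":0,"ry":0,"rz":0},
    {"claw":0.05,"x":0,"y":0,"z":0.0005,"rx":0,"ry":0,"rz":0},
    {"claw":0.05,"x":0,"y":0,"z":0.0005,"rx":0,"ry":0,"rz":0},
    {"claw":0.05,"x":0,"y":0,"z":0.0005,"rx":0,"ry":0,"rz":0},
    {"claw":0.05,"x":0,"y":0,"z":0.0005,"rx":0,"ry":0,"rz":0},
    {"claw":0.05,"x":0,"y":0,"z":0,"rx":0,"ry":0,"rz":0},
    {"claw":0.05,"x":0,"y":0,"z":0,"rx":0,"ry":0,"rz":0},
    {"claw":0.05,"x":0,"y":0,"z":0,"rx":0,"ry":0,"rz":0}
  ]
}}

```text
clock: 12.6
tool_pos: [0.6029, 0.0158, 0.1154]
orientation: [[-0.122, 0.993, 0.0], [0.993, 0.122, -0.0], [-0.0, 0.0, -1.0]]
contact_force: [-4.3, 0.4, 6.2]
gripper_width: 0.059
grip_force: 57.1
```

Call:
{"op": "carry_out", "data": {
  "plan": [
    {"claw":0.064,"x":0,"y":0,"z":-0.0008,"rx":0,"ry":0,"rz":0},
    {"claw":0.07,"x":0,"y":0,"z":0,"rx":0,"ry":0,"rz":0},
    {"claw":0.08,"x":0,"y":0,"z":0,"rx":0,"ry":0,"rz":0},
    {"claw":0.08,"x":0,"y":0,"z":0,"rx":0,"ry":0,"rz":0},
    {"claw":0.08,"x":0,"y":0,"z":-0.01,"rx":0,"ry":0,"rz":0},
    {"claw":0.08,"x":0,"y":0,"z":-0.03,"rx":0,"ry":0,"rz":0},
    {"claw":0.08,"x":0,"y":0,"z":-0.04,"rx":0,"ry":0,"rz":0},
    {"claw":0.08,"x":0,"y":0,"z":-0.04,"rx":0,"ry":0,"rz":0}
  ]
}}

```text
clock: 13.6
tool_pos: [0.6028, 0.0158, 0.2373]
orientation: [[-0.122, 0.993, 0.001], [0.993, 0.122, -0.0], [-0.0, 0.001, -1.0]]
contact_force: [0.6, -0.0, -0.4]
gripper_width: 0.0801
grip_force: 0.0
```

Run:
```python
from h import *
import pickle
robot.camera("wrist")
t=robot.observe()["tool_pos"];print(t,yaw())
c=robot.calibration("wrist");im=robot.camera("wrist");cv2.imwrite("pics/w6.png",im);pickle.dump(c,open("w6.pkl","wb"))
im2=robot.camera("scene");cv2.imwrite("pics/s6.png",im2);cv2.imwrite("pics/d6.png",robot.camera("side"))
g=cv2.cvtColor(im,cv2.COLOR_BGR2GRAY);b=.1223;sx=np.array([.603,.0162,.0575])
R=lambda x,y,z:sx+[np.cos(b)*x-np.sin(b)*y,np.sin(b)*x+np.cos(b)*y,z]
p=proj("wrist",[R(x,.086,.004) for x in(-.018,.018)],c);e=proj("wrist",[R(x,.103,.006) for x in(-.03,.03)],c);print(p.round(1).tolist(),e.round(1).tolist())
x0,x1=int(e[0][0])-12,int(e[1][0])+12;y0=int(e[0][1])-14
for i in range(y0,y0+70,2):print(i,x0,"".join("%x"%(v//16) for v in g[i,x0:x1:2]))
print("scene")
q=proj("scene",[R(x,y,.004) for x in(-.018,.018) for y in(-.086,.086)]);print(q.round(1).tolist())
g=cv2.cvtColor(im2,cv2.COLOR_BGR2GRAY)
x0,y0=q.min(0).astype(int)-12;x1,y1=q.max(0).astype(int)+12
for i in range(y0,y1):print(i,x0,"".join("%x"%(v//16) for v in g[i,x0:x1]))
```

```text
[0.6042705  0.01570914 0.24314954] 7.024761828887539
[[282.1, 82.5], [346.2, 82.5]] [[259.2, 49.9], [368.8, 49.9]]
35 247 8888888888755555555555555555555555555555555555555555555555557888888
37 247 8888888888855555555555555555555555555555555555555555555555558888888
39 247 8888888888755555555555555555555555555555555555555555555555558888888
41 247 8888888888755555555555555555555555555555555555555555555555558888888
43 247 8888888888876555555555555555555555555555555555555555555555568888888
45 247 8888888888886555555555555555555555555555555555555555555555568888889
47 247 8888888888886555555555555555555555555555555555555555555555568888888
49 247 8888888888886555555555555555555555555555555555555555555555578888888
51 247 8888888888887777655555566555567777777777776766666666777776678888889
53 247 8888888888888888755555555555688988888889998888888888888888888888888
55 247 8988888888888888755555555555688888888889999888899888888888888888888
57 247 8888888888888888755555555555688998888889998888898888888888888888888
59 247 9888888888888888755555555556788998888889998888898888888888888888888
61 247 888
[... 7111 characters left out ...]
777789aaaaaaa766666666665555556677777777888778aa9656555555
313 230 777776655555666778888888887755566666567777777778abaaa96666667966666655556777777777778a977664455555
314 230 878777765555556667788888888877555666666677777777789aa76666667aa966666666866667777778a9766665445555
315 230 7787777777765555566677888888887767556666656777777777777666668aaaaaa96667a96666667777a9666666655555
316 230 79cccb89cccb655555566667888888887877556666666777777777777667aaaaaaaaa96677666666667a97666666655555
317 230 9cccccccccddcb7665555556677888888888775556666656777777777778aaaaaaaaaaa96666666667aaa9666666655555
318 230 9ccccccdcdddcccb765555555667788888888777555666666677777777778abaaaaaaaaaa97966667aa977666666655555
```

Run:
```python
from h import *
plan([.6313,-.2141,.132],7.02,1,1)
print(onz("scene",[[140,262]],0),onz("side",[[284,176]],0))
```

```text
tool [0.603  0.0159 0.2361] yaw 7.02 t 13.8 w 0.0799
rz total -0.0001 each -0.0001 | xyz total [-0.2317  0.      0.1041] each [-0.2317  0.      0.1041]
[[ 6.70259489e-01 -3.98659561e-01 -1.11022302e-16]] [[ 0.65829262 -0.37835582  0.        ]]
```

Call:
{"op": "carry_out", "data": {
  "plan": [
    {"claw":0.04,"x":-0.03,"y":0,"z":0,"rx":0,"ry":0,"rz":0},
    {"claw":0.0,"x":-0.05,"y":0,"z":0,"rx":0,"ry":0,"rz":0},
    {"claw":0.0,"x":-0.055,"y":0,"z":0,"rx":0,"ry":0,"rz":0},
    {"claw":0.0,"x":-0.055,"y":0,"z":0,"rx":0,"ry":0,"rz":0},
    {"claw":0.0,"x":-0.0417,"y":0,"z":0.02,"rx":0,"ry":0,"rz":0},
    {"claw":0.0,"x":0,"y":0,"z":0.04,"rx":0,"ry":0,"rz":0},
    {"claw":0.0,"x":0,"y":0,"z":0.034,"rx":0,"ry":0,"rz":0},
    {"claw":0.0,"x":0,"y":0,"z":0.01,"rx":0,"ry":0,"rz":0}
  ]
}}

```text
clock: 14.8
tool_pos: [0.6301, -0.2137, 0.1281]
orientation: [[-0.122, 0.993, -0.005], [0.993, 0.122, 0.003], [0.003, -0.005, -1.0]]
contact_force: [0.0, 0.1, -0.4]
gripper_width: -0.0001
grip_force: 0.0
```

Call:
{"op": "carry_out", "data": {
  "plan": [
    {"claw":0,"x":0.008,"y":0,"z":0,"rx":0,"ry":0,"rz":0},
    {"claw":0,"x":0.008,"y":0,"z":0,"rx":0,"ry":0,"rz":0},
    {"claw":0,"x":0.008,"y":0,"z":0,"rx":0,"ry":0,"rz":0},
    {"claw":0,"x":0.01,"y":0,"z":0,"rx":0,"ry":0,"rz":0},
    {"claw":0,"x":0.01,"y":0,"z":0,"rx":0,"ry":0,"rz":0},
    {"claw":0,"x":0.01,"y":0,"z":0,"rx":0,"ry":0,"rz":0},
    {"claw":0,"x":0.01,"y":0,"z":0,"rx":0,"ry":0,"rz":0},
    {"claw":0,"x":0.01,"y":0,"z":0,"rx":0,"ry":0,"rz":0}
  ]
}}

```text
clock: 15.8
tool_pos: [0.6221, -0.14, 0.1313]
orientation: [[-0.122, 0.993, 0.0], [0.993, 0.122, -0.0], [-0.0, 0.0, -1.0]]
contact_force: [0.8, -3.7, 2.2]
gripper_width: 0.0
grip_force: 1.8
```

Call:
{"op": "carry_out", "data": {
  "plan": [
    {"claw":0,"x":0.016,"y":0,"z":0,"rx":0,"ry":0,"rz":0},
    {"claw":0,"x":0.016,"y":0,"z":0,"rx":0,"ry":0,"rz":0},
    {"claw":0,"x":0.016,"y":0,"z":0,"rx":0,"ry":0,"rz":0},
    {"claw":0,"x":0.016,"y":0,"z":0,"rx":0,"ry":0,"rz":0},
    {"claw":0,"x":0.016,"y":0,"z":0,"rx":0,"ry":0,"rz":0},
    {"claw":0,"x":0.016,"y":0,"z":0,"rx":0,"ry":0,"rz":0},
    {"claw":0,"x":0.012,"y":0,"z":0,"rx":0,"ry":0,"rz":0},
    {"claw":0,"x":0.008,"y":0,"z":0,"rx":0,"ry":0,"rz":0}
  ]
}}

```text
clock: 16.8
tool_pos: [0.6078, -0.0247, 0.1311]
orientation: [[-0.123, 0.992, -0.001], [0.992, 0.123, 0.0], [0.0, -0.001, -1.0]]
contact_force: [1.3, -3.1, 1.0]
gripper_width: 0.0
grip_force: 1.7
```

Call:
{"op": "carry_out", "data": {
  "plan": [
    {"claw":0,"x":0.004,"y":0,"z":0,"rx":0,"ry":0,"rz":0},
    {"claw":0,"x":0.004,"y":0,"z":0,"rx":0,"ry":0,"rz":0},
    {"claw":0,"x":0.003,"y":0,"z":0,"rx":0,"ry":0,"rz":0},
    {"claw":0,"x":0.003,"y":0,"z":0,"rx":0,"ry":0,"rz":0},
    {"claw":0,"x":0.002,"y":0,"z":0,"rx":0,"ry":0,"rz":0},
    {"claw":0,"x":0.002,"y":0,"z":0,"rx":0,"ry":0,"rz":0},
    {"claw":0,"x":0.002,"y":0,"z":0,"rx":0,"ry":0,"rz":0},
    {"claw":0,"x":0,"y":0,"z":0,"rx":0,"ry":0,"rz":0}
  ]
}}

```text
clock: 17.8
tool_pos: [0.6055, -0.0054, 0.1312]
orientation: [[-0.122, 0.993, -0.0], [0.993, 0.122, 0.0], [0.001, -0.0, -1.0]]
contact_force: [-0.3, -1.3, -0.9]
gripper_width: -0.0002
grip_force: 0.4
```

Call:
{"op": "carry_out", "data": {
  "plan": [
    {"claw":0,"x":0.002,"y":0,"z":0,"rx":0,"ry":0,"rz":0},
    {"claw":0,"x":0.002,"y":0,"z":0,"rx":0,"ry":0,"rz":0},
    {"claw":0,"x":0.002,"y":0,"z":0,"rx":0,"ry":0,"rz":0},
    {"claw":0,"x":0.002,"y":0,"z":0,"rx":0,"ry":0,"rz":0},
    {"claw":0,"x":0.002,"y":0,"z":0,"rx":0,"ry":0,"rz":0},
    {"claw":0,"x":0.002,"y":0,"z":0,"rx":0,"ry":0,"rz":0},
    {"claw":0,"x":0,"y":0,"z":0,"rx":0,"ry":0,"rz":0},
    {"claw":0,"x":0,"y":0,"z":0,"rx":0,"ry":0,"rz":0}
  ]
}}

```text
clock: 18.8
tool_pos: [0.6043, 0.0065, 0.1315]
orientation: [[-0.122, 0.993, 0.001], [0.993, 0.122, 0.001], [0.0, 0.001, -1.0]]
contact_force: [0.3, 0.3, -0.1]
gripper_width: 0.0001
grip_force: 0.0
```

Call:
{"op": "carry_out", "data": {
  "plan": [
    {"claw":0,"x":0.0015,"y":0,"z":0,"rx":0,"ry":0,"rz":0},
    {"claw":0,"x":0.0015,"y":0,"z":0,"rx":0,"ry":0,"rz":0},
    {"claw":0,"x":0.0015,"y":0,"z":0,"rx":0,"ry":0,"rz":0},
    {"claw":0,"x":0.0015,"y":0,"z":0,"rx":0,"ry":0,"rz":0},
    {"claw":0,"x":0,"y":0,"z":0,"rx":0,"ry":0,"rz":0},
    {"claw":0,"x":0,"y":0,"z":0,"rx":0,"ry":0,"rz":0},
    {"claw":0,"x":0,"y":0,"z":0,"rx":0,"ry":0,"rz":0},
    {"claw":0,"x":0,"y":0,"z":0,"rx":0,"ry":0,"rz":0}
  ]
}}

```text
clock: 19.8
tool_pos: [0.6039, 0.01, 0.1316]
orientation: [[-0.122, 0.993, 0.001], [0.993, 0.122, -0.004], [-0.004, 0.001, -1.0]]
contact_force: [0.6, -14.5, -0.4]
gripper_width: 0.0
grip_force: 7.4
```

Call:
{"op": "carry_out", "data": {
  "plan": [
    {"claw":0,"x":-0.01,"y":0,"z":0,"rx":0,"ry":0,"rz":0},
    {"claw":0,"x":-0.03,"y":0,"z":0,"rx":0,"ry":0,"rz":0},
    {"claw":0,"x":-0.02,"y":0,"z":-0.03,"rx":0,"ry":0,"rz":0},
    {"claw":0,"x":0,"y":0,"z":-0.055,"rx":0,"ry":0,"rz":0},
    {"claw":0,"x":0,"y":0,"z":-0.055,"rx":0,"ry":0,"rz":0},
    {"claw":0,"x":0,"y":0,"z":-0.05,"rx":0,"ry":0,"rz":-0.175},
    {"claw":0,"x":0,"y":0,"z":0,"rx":0,"ry":0,"rz":-0.175},
    {"claw":0,"x":0,"y":0,"z":0,"rx":0,"ry":0,"rz":-0.175}
  ]
}}

```text
clock: 20.8
tool_pos: [0.6106, -0.0471, 0.3217]
orientation: [[-0.608, 0.794, 0.001], [0.794, 0.608, 0.001], [0.0, 0.001, -1.0]]
contact_force: [-0.4, 0.9, 0.3]
gripper_width: -0.0003
grip_force: 0.0
```

Call:
{"op": "carry_out", "data": {
  "plan": [
    {"claw":0,"x":0,"y":0,"z":0,"rx":0,"ry":0,"rz":-0.175},
    {"claw":0,"x":0,"y":0,"z":0,"rx":0,"ry":0,"rz":-0.175},
    {"claw":0,"x":0,"y":0,"z":0,"rx":0,"ry":0,"rz":-0.175},
    {"claw":0,"x":0,"y":0,"z":0,"rx":0,"ry":0,"rz":-0.175},
    {"claw":0,"x":0,"y":0,"z":0,"rx":0,"ry":0,"rz":-0.175},
    {"claw":0,"x":0.02,"y":0.01,"z":0,"rx":0,"ry":0,"rz":-0.17},
    {"claw":0,"x":0.03,"y":0.02,"z":0,"rx":0,"ry":0,"rz":0},
    {"claw":0,"x":0.04,"y":0.02,"z":0,"rx":0,"ry":0,"rz":0}
  ]
}}

```text
clock: 21.8
tool_pos: [0.5159, -0.0045, 0.3209]
orientation: [[-0.993, -0.122, -0.0], [-0.122, 0.993, 0.001], [0.0, 0.001, -1.0]]
contact_force: [0.0, 0.5, -0.1]
gripper_width: -0.0001
grip_force: 0.0
```

Run:
```python
from h import *
cv2.imwrite("pics/s7.png",robot.camera("scene"));cv2.imwrite("pics/d7.png",robot.camera("side"))
plan([.36,.12,.25],97,1,5);print(robot.observe()["joint_pos"])
```

```text
tool [ 0.514  -0.0035  0.3214] yaw 97.05 t 21.9 w 0.0001
rz total 0.0009 each 0.0009 | xyz total [0.1378 0.1414 0.0714] each [0.0276 0.0283 0.0143]
[-1.34876684e+01  1.58547577e+01  8.59341507e+01  5.83619845e-02
  7.83261367e+01 -1.10553354e+02]
```

Call:
{"op": "carry_out", "data": {
  "plan": [
    {"claw":0,"x":0.024,"y":0.033,"z":0,"rx":0,"ry":0,"rz":0},
    {"claw":0,"x":0.025,"y":0.036,"z":0.02,"rx":0,"ry":0,"rz":0},
    {"claw":0,"x":0.025,"y":0.036,"z":0.03,"rx":0,"ry":0,"rz":0},
    {"claw":0,"x":0.024,"y":0.033,"z":0.03,"rx":0,"ry":-0.16,"rz":0},
    {"claw":0,"x":0,"y":0,"z":0.03,"rx":0,"ry":-0.16,"rz":0},
    {"claw":0,"x":0,"y":0,"z":0.02,"rx":0,"ry":-0.16,"rz":0},
    {"claw":0,"x":0,"y":0,"z":0,"rx":0,"ry":-0.16,"rz":0},
    {"claw":0,"x":0,"y":0,"z":0,"rx":0,"ry":-0.16,"rz":0}
  ]
}}

```text
clock: 22.9
tool_pos: [0.4151, 0.1269, 0.1975]
orientation: [[-0.764, -0.135, 0.631], [-0.094, 0.991, 0.098], [-0.638, 0.016, -0.77]]
contact_force: [0.3, 0.8, 0.4]
gripper_width: 0.0
grip_force: 0.0
```

Call:
{"op": "carry_out", "data": {
  "plan": [
    {"claw":0,"x":0,"y":0,"z":0,"rx":0,"ry":-0.16,"rz":0},
    {"claw":0,"x":0,"y":0,"z":0,"rx":0,"ry":0,"rz":0},
    {"claw":0,"x":0,"y":0,"z":0,"rx":0,"ry":0,"rz":0},
    {"claw":0,"x":0,"y":0,"z":0,"rx":0,"ry":0,"rz":0},
    {"claw":0,"x":0,"y":0,"z":0,"rx":0,"ry":0,"rz":0},
    {"claw":0,"x":0,"y":0,"z":0,"rx":0,"ry":0,"rz":0},
    {"claw":0,"x":0,"y":0,"z":0,"rx":0,"ry":0,"rz":0},
    {"claw":0,"x":0,"y":0,"z":0,"rx":0,"ry":0,"rz":0}
  ]
}}

```text
clock: 23.9
tool_pos: [0.4171, 0.1326, 0.2122]
orientation: [[-0.717, -0.138, 0.684], [-0.087, 0.99, 0.108], [-0.692, 0.018, -0.722]]
contact_force: [-0.2, 0.1, -0.1]
gripper_width: -0.0004
grip_force: 0.0
```

Run:
```python
from h import *
import pickle
c=robot.calibration("wrist");im=robot.camera("wrist");cv2.imwrite("pics/w7.png",im);pickle.dump(c,open("w7.pkl","wb"))
s=robot.observe();print(s["tool_pos"],s["orientation"].round(3).tolist(),np.round(c["T"],3).tolist())
b=.1223;sx=np.array([.603,.0162,.0575])
R=lambda x,y,z:sx+[np.cos(b)*x-np.sin(b)*y,np.sin(b)*x+np.cos(b)*y,z]
P={"plate -x top edge ends":[R(-.03,.097,.006),R(-.03,.303,.006)],"platen bottom -x edge at contact":[R(-.029,.124,.006),R(-.029,.276,.006)],"at +20mm":[R(-.029,.124,.026),R(-.029,.276,.026)],"col":[R(-.08,.2,.0),R(-.08,.2,.1)]}
for k,v in P.items():print(k,proj("wrist",v,c).round(0).tolist())
out=cv2.resize(im[0:300,150:550],None,fx=2,fy=2,interpolation=cv2.INTER_CUBIC);cv2.imwrite("pics/c7.png",out)
```

```text
[0.4171437  0.13257279 0.21218905] [[-0.717, -0.138, 0.684], [-0.087, 0.99, 0.108], [-0.692, 0.018, -0.722]] [[-0.137, 0.486, 0.863, 0.316], [0.99, 0.052, 0.128, 0.118], [0.017, 0.872, -0.489, 0.211], [0.0, 0.0, 0.0, 1.0]]
plate -x top edge ends [[252.0, 220.0], [553.0, 219.0]]
platen bottom -x edge at contact [[292.0, 221.0], [515.0, 219.0]]
at +20mm [[292.0, 247.0], [522.0, 245.0]]
col [[420.0, 165.0], [449.0, 336.0]]
```

Run:
```python
import cv2
im=cv2.imread("pics/w7.png")
# out(x,y): full col=599-x/2, row=399-y/2
cv2.imwrite("pics/c7.png",cv2.resize(cv2.rotate(im[100:400,200:600],cv2.ROTATE_180),None,fx=2,fy=2,interpolation=cv2.INTER_CUBIC))
```

```text
(no output)
```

View pics/c7.png

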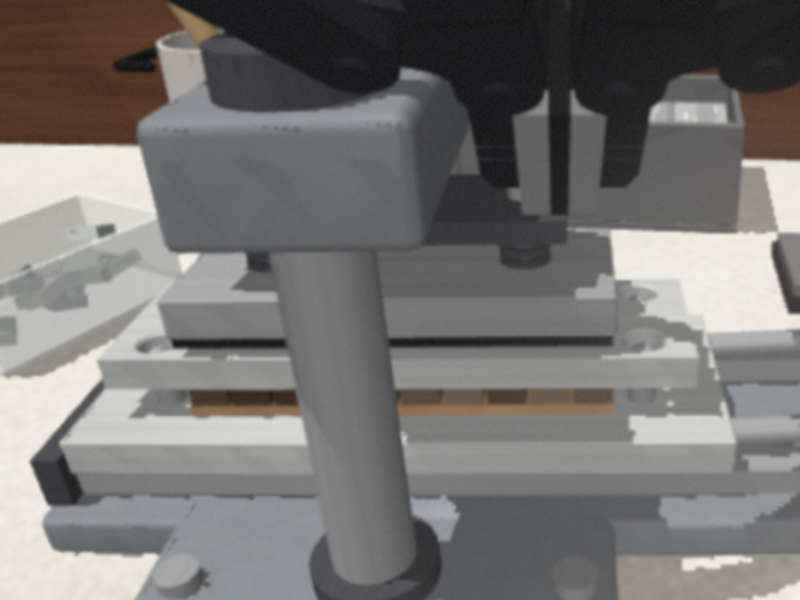

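The last picture (flipped 180°) shows the plate flat on the strip with pins in its holes, and the carriage under the press. The platen's black rubber lower edge is at y≈346 and the plate's top front edge at y≈358, so only a few mm of gap. I'll measure it.

```bash
cat > gap.py <<'E'
from h import *
import pickle,sys
def gap(png,pkl,v=False):
    c=pickle.load(open(pkl,"rb"));g=cv2.cvtColor(cv2.imread(png),cv2.COLOR_BGR2GRAY).astype(float)
    b=.1223;sx=np.array([.603,.0162,.0575])
    R=lambda x,y,z:sx+[np.cos(b)*x-np.sin(b)*y,np.sin(b)*x+np.cos(b)*y,z]
    for y in(.130,.137,.144,.151,.158,.24):
        zs=np.arange(-.010,.024,.0005);p=proj("wrist",[R(-.0292,y,z) for z in zs],c)
        prof=np.mean([cv2.remap(g,(p[:,:1]+k).astype(np.float32),p[:,1:].astype(np.float32),cv2.INTER_LINEAR)[:,0] for k in range(-3,4)],0)
        print(y,p[0].round(0)," ".join("%d"%v for v in prof[::2]))
gap(*sys.argv[1:3])
E
python3 gap.py pics/w7.png w7.pkl
```

```text
0.13 [301. 201.] 82 82 83 93 123 144 145 144 143 143 144 145 144 144 145 144 139 128 122 120 104 69 51 52 72 108 117 118 118 117 120 121 122 124
0.137 [311. 201.] 87 87 88 96 123 142 145 143 141 142 143 144 144 143 144 142 132 122 121 119 104 68 48 47 68 108 116 117 116 115 116 118 119 120
0.144 [322. 201.] 94 93 94 100 123 142 143 142 142 142 143 144 143 143 143 142 132 122 121 119 100 63 44 44 64 106 116 116 116 114 116 117 118 119
0.151 [332. 201.] 93 94 93 99 122 141 144 141 141 142 143 143 143 143 143 143 132 122 120 118 99 60 42 43 65 106 115 115 115 114 115 117 117 118
0.158 [342. 200.] 64 64 64 78 115 140 143 141 141 142 143 145 144 143 143 142 133 122 121 118 100 63 40 40 62 104 115 115 114 115 115 117 117 117
0.24 [459. 200.] 47 47 48 63 110 142 146 146 145 144 145 144 143 143 142 148 168 155 126 117 94 53 29 32 63 109 120 121 122 124 124 124 124 124
```

Run:
```python
from h import *
w=np.array([.579,.2147])
for n,px in(("side",[[287.4,251.1],[239.9,278.6],[284.9,297.4]]),("scene",[[340,238.6],[387.4,261.1],[355,273.6]])):
    for z in(.205,.215,.222):
        d=onz(n,px,z)[:,:2]-w;print(n,z,np.degrees(np.arctan2(d[:,1],d[:,0])).round(0),np.hypot(*d.T).round(3))
# unwrap both images
for f,n in(("pics/d7.png","side"),("pics/s7.png","scene")):
    g=cv2.cvtColor(cv2.imread(f),cv2.COLOR_BGR2GRAY);a=np.radians(np.arange(0,360,8))
    for r,z in((.068,.215),(.06,.212),(.05,.208)):
        p=proj(n,np.c_[w[0]+r*np.cos(a),w[1]+r*np.sin(a),0*a+z]);v=cv2.remap(g,p[:,:1].astype(np.float32),p[:,1:].astype(np.float32),cv2.INTER_LINEAR)[:,0];print(n,r,"".join("%x"%(x//16) for x in v))
```

```text
side 0.205 [-103.    3.  129.] [0.096 0.078 0.06 ]
side 0.215 [-106.    8.  127.] [0.088 0.076 0.066]
side 0.222 [-108.   12.  125.] [0.083 0.075 0.071]
scene 0.205 [-121.  142.    8.] [0.102 0.055 0.027]
scene 0.215 [-118.  128.   15.] [0.089 0.051 0.039]
scene 0.222 [-114.  118.   18.] [0.08  0.05  0.048]
side 0.068 523221321110110000112235554444322322247777787
side 0.06 522234444443322112444442344444322333345777777
side 0.05 322244444444444322444444423344422443454578877
scene 0.068 333333333333336cb46ccdcccccb7775ccccccca43333
scene 0.06 3333333333333577546ca9bccccccca4bcccccccc7333
scene 0.05 33333333333455575453465589888c54bcccccccccb64
```

Run:
```python
from h import *
w=np.array([.579,.2147])
for f,n in(("pics/d7.png","side"),("pics/s7.png","scene")):
    g=cv2.cvtColor(cv2.imread(f),cv2.COLOR_BGR2GRAY);zs=np.arange(.15,.26,.005)
    p=proj(n,np.c_[w[0]+0*zs,w[1]+0*zs,zs]);v=[int(x) for x in cv2.remap(g,p[:,:1].astype(np.float32),p[:,1:].astype(np.float32),cv2.INTER_LINEAR)[:,0]];print(n,list(zip(zs.round(3).tolist(),v)))
# fit spoke height: side & scene pixels of spoke at ~9deg and -111: scan z for line darkness contrast
for n,f in(("side","pics/d7.png"),("scene","pics/s7.png")):
    g=cv2.cvtColor(cv2.imread(f),cv2.COLOR_BGR2GRAY).astype(np.float32)
    for deg in(-111,):
        for z in np.arange(.185,.23,.005):
            row=[]
            for da in range(-32,33,4):
                a=np.radians(deg+da);p=proj(n,[[w[0]+.047*np.cos(a),w[1]+.047*np.sin(a),z]])[0];row.append("%3d"%cv2.getRectSubPix(g,(1,1),tuple(map(float,p)))[0,0])
            print(n,deg,round(z,3)," ".join(row))
```

```text
side [(0.15, 80), (0.155, 67), (0.16, 47), (0.165, 24), (0.17, 24), (0.175, 25), (0.18, 23), (0.185, 32), (0.19, 29), (0.195, 25), (0.2, 30), (0.205, 33), (0.21, 45), (0.215, 56), (0.22, 64), (0.225, 72), (0.23, 83), (0.235, 83), (0.24, 84), (0.245, 82), (0.25, 81), (0.255, 75), (0.26, 70)]
scene [(0.15, 97), (0.155, 51), (0.16, 53), (0.165, 54), (0.17, 53), (0.175, 60), (0.18, 65), (0.185, 67), (0.19, 68), (0.195, 67), (0.2, 67), (0.205, 67), (0.21, 67), (0.215, 71), (0.22, 86), (0.225, 107), (0.23, 106), (0.235, 136), (0.24, 140), (0.245, 140), (0.25, 171), (0.255, 200), (0.26, 203)]
side -111 0.185  63  52  42  39  41  39  40  41  49  43  34  34  39  49  72  79  81
side -111 0.19  54  42  42  42  44  45  48  58  59  48  37  34  39  50  67  79  82
side -111 0.195  45  46  44  45  53  56  64  66  59  44  41  36  45  60  71  74  75
side -111 0.2  47  47  49  59  65  71  72  64  45  36  38  41  55  70  72  71  64
side -111 0.205  44  49  60  69  71  72  67  56  38  35  40  51  65  73  72  73  63
side -111 0.21  54  62  72  70  72  69  64  45  38  37  47  63  69  68  66  71  60
side -1
[... 470 characters left out ...]
2 198 197 200 203 205 201
scene -111 0.195 101  93  87  69  67  71  64 158 200 201 202 202 201 199 201 201 201
scene -111 0.2 127 109  89  69  62  78  75  73 159 202 199 202 202 201 200 201 201
scene -111 0.205 138 137 126  92 112  88  81  76  66 141 197 200 203 203 202 200 200
scene -111 0.21 138 138 139 175 197 164  91  81  76  66 154 198 202 204 201 201 203
scene -111 0.215 151 158 186 202 202 201 169  94  82  76  69 165 200 202 205 203 198
scene -111 0.22 203 205 201 200 201 200 199 177  97  82  76  75 157 200 202 204 203
scene -111 0.225 204 201 202 203 202 200 202 203 187 104  83  76  74 141 200 202 205
scene -111 0.23 182 173 136 125 136 129 123 144 133 123  86  85  77  82 146 197 201
```

Run:
```python
from h import *
from scipy.spatial.transform import Rotation as Ro
s=robot.observe();R=s["orientation"];a=np.radians(97);Rt=np.c_[[-np.sin(a),np.cos(a),0],[np.cos(a),np.sin(a),0],[0,0,-1.]]
v=Ro.from_matrix(R.T@Rt).as_rotvec();print("rot",v.round(4),"/5",(v/5).round(4));d=np.array([.5327,.2065,.33])-s["tool_pos"];print("after, tool frame",(Rt.T@d).round(4))
# up in the current tool frame
print((R.T@[0,0,.05]).round(4))
```

```text
rot [0.0232 0.7641 0.0083] /5 [0.0046 0.1528 0.0017]
after, tool frame [-0.1237  0.0593 -0.1178]
[-0.0346  0.0009 -0.0361]
```

Call:
{"op": "carry_out", "data": {
  "plan": [
    {"claw":0,"x":-0.0173,"y":0,"z":-0.018,"rx":0.0046,"ry":0.1528,"rz":0.0017},
    {"claw":0,"x":0,"y":0,"z":0,"rx":0.0046,"ry":0.1528,"rz":0.0017},
    {"claw":0,"x":0,"y":0,"z":0,"rx":0.0046,"ry":0.1528,"rz":0.0017},
    {"claw":0,"x":0,"y":0,"z":0,"rx":0.0046,"ry":0.1528,"rz":0.0017},
    {"claw":0,"x":0,"y":0,"z":0,"rx":0.0046,"ry":0.1528,"rz":0.0017},
    {"claw":0,"x":0,"y":0,"z":-0.045,"rx":0,"ry":0,"rz":0},
    {"claw":0,"x":0,"y":0,"z":-0.05,"rx":0,"ry":0,"rz":0},
    {"claw":0,"x":0,"y":0,"z":0,"rx":0,"ry":0,"rz":0}
  ]
}}

```text
clock: 24.95
tool_pos: [0.4056, 0.1363, 0.3192]
orientation: [[-0.973, -0.165, 0.161], [-0.155, 0.985, 0.069], [-0.17, 0.042, -0.985]]
contact_force: [-0.1, 0.5, -1.1]
gripper_width: -0.0001
grip_force: 0.0
```

Run:
```python
from h import *
print(robot.observe()["orientation"].round(3).tolist());plan([.5327,.2065,.33],97,1,4)
```

```text
[[-0.973, -0.165, 0.161], [-0.155, 0.985, 0.069], [-0.17, 0.042, -0.985]]
tool [0.4056 0.1363 0.3192] yaw 99.49 t 24.95 w -0.0001
rz total 0.0435 each 0.0435 | xyz total [-0.1347  0.0542 -0.0108] each [-0.0337  0.0135 -0.0027]
```

```bash
cat > lev.py <<'E'
from h import *
from scipy.spatial.transform import Rotation as Ro
def lev(yw=97):
    s=robot.observe();R=s["orientation"];a=np.radians(yw);Rt=np.c_[[-np.sin(a),np.cos(a),0],[np.cos(a),np.sin(a),0],[0,0,-1.]]
    print("rot",Ro.from_matrix(R.T@Rt).as_rotvec().round(4),s["tool_pos"].round(4))
    return Rt,s["tool_pos"]
E
python3 -c "from lev import *;lev()"
```

```text
rot [0.046  0.1696 0.0398] [0.4056 0.1363 0.3192]
```

Call:
{"op": "carry_out", "data": {
  "plan": [
    {"claw":0,"x":0,"y":0,"z":0,"rx":0.0153,"ry":0.0565,"rz":0.0133},
    {"claw":0,"x":0,"y":0,"z":0,"rx":0.0153,"ry":0.0565,"rz":0.0133},
    {"claw":0,"x":0,"y":0,"z":0,"rx":0.0153,"ry":0.0565,"rz":0.0133},
    {"claw":0,"x":-0.03,"y":0.013,"z":-0.005,"rx":0,"ry":0,"rz":0},
    {"claw":0,"x":-0.035,"y":0.015,"z":-0.005,"rx":0,"ry":0,"rz":0},
    {"claw":0,"x":-0.035,"y":0.015,"z":0,"rx":0,"ry":0,"rz":0},
    {"claw":0,"x":-0.03,"y":0.01,"z":0,"rx":0,"ry":0,"rz":0},
    {"claw":0,"x":0,"y":0,"z":0,"rx":0,"ry":0,"rz":0}
  ]
}}

```text
clock: 25.95
tool_pos: [0.5284, 0.2053, 0.3231]
orientation: [[-0.992, -0.122, -0.009], [-0.122, 0.992, -0.0], [0.009, 0.001, -1.0]]
contact_force: [-1.2, -0.3, 0.3]
gripper_width: -0.0
grip_force: 0.0
```

Run:
```python
from lev import *
Rt,t=lev();print("to insertion",(Rt.T@(np.array([.5327,.2065,.2746])-t)).round(4))
# circle rows: 190 -> -126 deg, r .047
th=np.radians(np.r_[np.arange(190,-127,-8)]);n=len(th);z=np.interp(np.degrees(th),[-126,155],[-.0125,0])
P=np.c_[.047*np.cos(th),.047*np.sin(th),z];D=np.diff(P,axis=0)@Rt
for i in range(0,len(D),8):print(i,[[round(float(v)*1e3,1) for v in r] for r in D[i:i+8]],"end deg",np.degrees(th[min(i+8,n-1)]).round(0))
```

```text
rot [ 0.0007 -0.0094  0.0005] [0.5284 0.2053 0.3231]
to insertion [-0.0044  0.0007  0.0485]
0 [[-0.1, 6.6, 0.0], [-1.0, 6.5, 0.0], [-1.9, 6.3, 0.0], [-2.8, 5.9, 0.0], [-3.6, 5.5, 0.2], [-4.3, 4.9, 0.4], [-4.9, 4.3, 0.4], [-5.5, 3.6, 0.4]] end deg 126.0
8 [[-5.9, 2.8, 0.4], [-6.3, 1.9, 0.4], [-6.5, 1.0, 0.4], [-6.6, 0.1, 0.4], [-6.5, -0.8, 0.4], [-6.3, -1.7, 0.4], [-6.0, -2.6, 0.4], [-5.6, -3.4, 0.4]] end deg 62.0
16 [[-5.1, -4.1, 0.4], [-4.5, -4.8, 0.4], [-3.8, -5.4, 0.4], [-3.0, -5.8, 0.4], [-2.1, -6.2, 0.4], [-1.3, -6.4, 0.4], [-0.3, -6.5, 0.4], [0.6, -6.5, 0.4]] end deg -2.0
24 [[1.5, -6.4, 0.4], [2.3, -6.1, 0.4], [3.2, -5.7, 0.4], [3.9, -5.2, 0.4], [4.6, -4.6, 0.4], [5.2, -3.9, 0.4], [5.7, -3.2, 0.4], [6.1, -2.3, 0.4]] end deg -66.0
32 [[6.4, -1.5, 0.4], [6.5, -0.6, 0.4], [6.5, 0.3, 0.4], [6.4, 1.3, 0.4], [6.2, 2.1, 0.4], [5.8, 3.0, 0.4], [5.4, 3.8, 0.4]] end deg -122.0
```

Call:
{"op": "carry_out", "data": {
  "plan": [
    {"claw":0,"x":-0.0044,"y":0.0007,"z":0,"rx":0,"ry":0,"rz":0},
    {"claw":0,"x":0,"y":0,"z":0,"rx":0,"ry":0,"rz":0},
    {"claw":0,"x":0,"y":0,"z":0.012,"rx":0,"ry":0,"rz":0},
    {"claw":0,"x":0,"y":0,"z":0.012,"rx":0,"ry":0,"rz":0},
    {"claw":0,"x":0,"y":0,"z":0.012,"rx":0,"ry":0,"rz":0},
    {"claw":0,"x":0,"y":0,"z":0.0125,"rx":0,"ry":0,"rz":0},
    {"claw":0,"x":0,"y":0,"z":0,"rx":0,"ry":0,"rz":0},
    {"claw":0,"x":0,"y":0,"z":0,"rx":0,"ry":0,"rz":0}
  ]
}}

```text
clock: 26.95
tool_pos: [0.5317, 0.206, 0.2772]
orientation: [[-0.993, -0.122, -0.006], [-0.122, 0.993, 0.0], [0.006, 0.001, -1.0]]
contact_force: [0.6, -0.7, 0.6]
gripper_width: -0.0
grip_force: 0.0
```

```bash
python3 -c "
from lev import *
Rt,t=lev();print((Rt.T@(np.array([.5327,.2065,.2746])-t)).round(4),robot.observe()['contact_force'])"
```

```text
rot [ 0.0009 -0.0058 -0.    ] [0.5317 0.206  0.2772]
[-0.001   0.0003  0.0026] [ 0.58115156 -0.70600345  0.57858027]
```

Call:
{"op": "carry_out", "data": {
  "plan": [
    {"claw":0,"x":-0.0011,"y":0.0066,"z":0.0013,"rx":0,"ry":-0.003,"rz":0},
    {"claw":0,"x":-0.001,"y":0.0065,"z":0.0013,"rx":0,"ry":-0.003,"rz":0},
    {"claw":0,"x":-0.0019,"y":0.0063,"z":0,"rx":0,"ry":0,"rz":0},
    {"claw":0,"x":-0.0028,"y":0.0059,"z":0,"rx":0,"ry":0,"rz":0},
    {"claw":0,"x":-0.0036,"y":0.0055,"z":0.0002,"rx":0,"ry":0,"rz":0},
    {"claw":0,"x":-0.0043,"y":0.0049,"z":0.0004,"rx":0,"ry":0,"rz":0},
    {"claw":0,"x":-0.0049,"y":0.0043,"z":0.0004,"rx":0,"ry":0,"rz":0},
    {"claw":0,"x":-0.0055,"y":0.0036,"z":0.0004,"rx":0,"ry":0,"rz":0}
  ]
}}

```text
clock: 27.95
tool_pos: [0.5509, 0.252, 0.2722]
orientation: [[-0.993, -0.122, -0.004], [-0.122, 0.993, -0.001], [0.004, -0.001, -1.0]]
contact_force: [-4.5, -4.1, -1.3]
gripper_width: -0.0003
grip_force: 2.6
```

```bash
cat > st.py <<'E'
from lev import *
def st(tag,wz=.228):
    s=robot.observe();d=s["tool_pos"][:2]-[.579,.2147];print("t",round(s["clock"],2),"z",s["tool_pos"][2].round(4),"r",np.hypot(*d).round(4),"deg",np.degrees(np.arctan2(d[1],d[0])).round(1),"F",s["contact_force"].round(1))
    lev()
    I={n:robot.camera(n) for n in("scene","side")}
    for n in I:cv2.imwrite(f"pics/{n}_{tag}.png",I[n])
E
python3 -c "
from st import *
st('a1')"
```

```text
t 27.95 z 0.2722 r 0.0467 deg 127.0 F [-4.5 -4.1 -1.3]
rot [-0.0009 -0.0038 -0.0003] [0.5509 0.252  0.2722]
```

Call:
{"op": "carry_out", "data": {
  "plan": [
    {"claw":0,"x":-0.0059,"y":0.0028,"z":0.0004,"rx":0,"ry":0,"rz":0},
    {"claw":0,"x":-0.0063,"y":0.0019,"z":0.0004,"rx":0,"ry":0,"rz":0},
    {"claw":0,"x":-0.0065,"y":0.001,"z":0.0004,"rx":0,"ry":0,"rz":0},
    {"claw":0,"x":-0.0066,"y":0.0001,"z":0.0004,"rx":0,"ry":0,"rz":0},
    {"claw":0,"x":-0.0065,"y":-0.0008,"z":0.0004,"rx":0,"ry":0,"rz":0},
    {"claw":0,"x":-0.0063,"y":-0.0017,"z":0.0004,"rx":0,"ry":0,"rz":0},
    {"claw":0,"x":-0.006,"y":-0.0026,"z":0.0004,"rx":0,"ry":0,"rz":0},
    {"claw":0,"x":-0.0056,"y":-0.0034,"z":0.0004,"rx":0,"ry":0,"rz":0}
  ]
}}

```text
clock: 29.05
tool_pos: [0.6, 0.2566, 0.2696]
orientation: [[-0.992, -0.123, -0.004], [-0.123, 0.992, 0.002], [0.003, 0.002, -1.0]]
contact_force: [-8.1, 2.8, 2.5]
gripper_width: -0.0004
grip_force: 3.5
```

```bash
python3 -c "
from st import *
st('a2')"
```

```text
t 29.05 z 0.2696 r 0.0469 deg 63.4 F [-8.1  2.8  2.5]
rot [ 0.0024 -0.0034  0.0007] [0.6    0.2566 0.2696]
```

Call:
{"op": "carry_out", "data": {
  "plan": [
    {"claw":0,"x":-0.0051,"y":-0.0041,"z":0.0003,"rx":0,"ry":0,"rz":0},
    {"claw":0,"x":-0.0045,"y":-0.0048,"z":0.0003,"rx":0,"ry":0,"rz":0},
    {"claw":0,"x":-0.0038,"y":-0.0054,"z":0.0003,"rx":0,"ry":0,"rz":0},
    {"claw":0,"x":-0.003,"y":-0.0058,"z":0.0003,"rx":0,"ry":0,"rz":0},
    {"claw":0,"x":-0.0021,"y":-0.0062,"z":0.0003,"rx":0,"ry":0,"rz":0},
    {"claw":0,"x":-0.0013,"y":-0.0064,"z":0.0003,"rx":0,"ry":0,"rz":0},
    {"claw":0,"x":-0.0003,"y":-0.0065,"z":0.0003,"rx":0,"ry":0,"rz":0},
    {"claw":0,"x":0.0006,"y":-0.0065,"z":0.0003,"rx":0,"ry":0,"rz":0}
  ]
}}

```text
clock: 30.15
tool_pos: [0.6255, 0.2141, 0.2672]
orientation: [[-0.992, -0.123, -0.0], [-0.123, 0.992, 0.004], [-0.0, 0.004, -1.0]]
contact_force: [-1.7, 7.6, -0.9]
gripper_width: 0.0002
grip_force: 3.2
```

```bash
python3 -c "
from st import *
st('a3')"
```

```text
t 30.15 z 0.2672 r 0.0465 deg -0.8 F [-1.7  7.6 -0.9]
rot [0.0037 0.0004 0.001 ] [0.6255 0.2141 0.2672]
```

Call:
{"op": "carry_out", "data": {
  "plan": [
    {"claw":0,"x":0.0015,"y":-0.0064,"z":0.0003,"rx":0,"ry":0,"rz":0},
    {"claw":0,"x":0.0023,"y":-0.0061,"z":0.0003,"rx":0,"ry":0,"rz":0},
    {"claw":0,"x":0.0032,"y":-0.0057,"z":0.0003,"rx":0,"ry":0,"rz":0},
    {"claw":0,"x":0.0039,"y":-0.0052,"z":0.0003,"rx":0,"ry":0,"rz":0},
    {"claw":0,"x":0.0046,"y":-0.0046,"z":0.0003,"rx":0,"ry":0,"rz":0},
    {"claw":0,"x":0.0052,"y":-0.0039,"z":0.0003,"rx":0,"ry":0,"rz":0},
    {"claw":0,"x":0.0057,"y":-0.0032,"z":0.0003,"rx":0,"ry":0,"rz":0},
    {"claw":0,"x":0.0061,"y":-0.0023,"z":0.0003,"rx":0,"ry":0,"rz":0}
  ]
}}

```text
clock: 31.25
tool_pos: [0.5988, 0.1721, 0.2651]
orientation: [[-0.993, -0.122, 0.004], [-0.122, 0.993, 0.002], [-0.004, 0.002, -1.0]]
contact_force: [6.1, 5.7, -0.0]
gripper_width: 0.0001
grip_force: 3.6
```

```bash
python3 -c "
from st import *
st('a4')"
```

```text
t 31.25 z 0.2651 r 0.0469 deg -65.1 F [ 6.1  5.7 -0. ]
rot [ 0.0017  0.0038 -0.    ] [0.5988 0.1721 0.2651]
```

```bash
cat > sp.py <<'E'
from h import *
import sys
def sp(tag,z,degs,names=("side","scene")):
    w=np.array([.579,.2147])
    for n in names:
        g=cv2.cvtColor(cv2.imread(f"pics/{n}_{tag}.png"),cv2.COLOR_BGR2GRAY).astype(np.float32)
        for deg in degs:
            a=np.radians(deg+np.arange(-40,41,4))
            for r in(.047,.057):
                p=proj(n,np.c_[w[0]+r*np.cos(a),w[1]+r*np.sin(a),0*a+z+(r-.047)*.43]).astype(np.float32)
                print(n,deg,r," ".join("%3d"%v for v in cv2.remap(g,p[:,:1],p[:,1:],cv2.INTER_LINEAR)[:,0]))
E
python3 -c "
from sp import *
sp('a4',.2030,(32,152,-88))"
```

```text
side 32 0.047 114 128 131 117  95  78  75  70  57  43  40  38  36  39  43  48  60  70  74  76  71
side 32 0.057 129 130 133 132 117  90  76  72  69  49  36  34  34  35  41  49  65  76  77  77  79
side 152 0.047  76  71  70  66  67  63  51  39  36  34  35  38  53  70  74  71  72  71  72  70  62
side 152 0.057  72  75  76  78  78  72  58  42  36  32  35  32  59  71  74  77  75  72  57  44  42
side -88 0.047  42  44  44  42  44  42  42  43  39  36  37  39  35  36  22   9  16  17  19  33  48
side -88 0.057  48  47  43  45  51  49  41  43  41  40  36  38  28  20  19  19  33  48  61  51  33
scene 32 0.047 154  76  83  85  82  77  83  69  57  49  54  59  64  96 105 114 136 129 114 118 121
scene 32 0.057 156 101  53  51  50  50  48  48  47  46  47  47  48  51  48  52  54  56  60  63  65
scene 152 0.047  82  83  84  82  80  80  82  81  62  61  70  79  82  77  84  94  91  82  63  56  57
scene 152 0.057  93  93  93  94 102 122 122 120 118  85  75  80  76  70  82  88  87  86  88 102 118
scene -88 0.047 118  98  79  52  46  52  90  73  46  46  46  46  48  57  68  79  85  90  92  92  92
scene -88 0.057  46  46  46  46  46  47  46  46  47  47  62  88  70  56  82  94  98 101  99 101  99
```

Call:
{"op": "carry_out", "data": {
  "plan": [
    {"claw":0,"x":0.0064,"y":-0.0015,"z":0.0003,"rx":0,"ry":0,"rz":0},
    {"claw":0,"x":0.0065,"y":-0.0006,"z":0.0003,"rx":0,"ry":0,"rz":0},
    {"claw":0,"x":0.0065,"y":0.0003,"z":0.0003,"rx":0,"ry":0,"rz":0},
    {"claw":0,"x":0.0064,"y":0.0013,"z":0.0003,"rx":0,"ry":0,"rz":0},
    {"claw":0,"x":0.0062,"y":0.0021,"z":0.0003,"rx":0,"ry":0,"rz":0},
    {"claw":0,"x":0.0058,"y":0.003,"z":0,"rx":0,"ry":0,"rz":0},
    {"claw":0,"x":0.0028,"y":0.0018,"z":0,"rx":0,"ry":0,"rz":0},
    {"claw":0,"x":0,"y":0,"z":0,"rx":0,"ry":0,"rz":0}
  ]
}}

```text
clock: 32.35
tool_pos: [0.558, 0.1726, 0.2644]
orientation: [[-0.993, -0.122, 0.004], [-0.122, 0.993, -0.0], [-0.004, -0.001, -1.0]]
contact_force: [4.1, -1.9, 2.2]
gripper_width: -0.0002
grip_force: 2.7
```

```bash
python3 -c "
from st import *
st('a5')
from sp import *
sp('a5',.2002,(-27,93,-147))"
```

```text
t 32.35 z 0.2644 r 0.0471 deg -116.5 F [ 4.1 -1.9  2.2]
rot [-0.0008  0.0039 -0.0004] [0.558  0.1726 0.2644]
side -27 0.047  54  73  82  78  75  81  92 112 125 123  86  47  39  48  88 120 130 116  94  78  74
side -27 0.057  83  82  80  81 104 125 131 133 132 131 118  64  41  53  94 125 136 132 122  96  78
side 93 0.047  77  75  74  76  75  69  70  68  72  66  47  34  31  39  58  69  69  68  66  69  70
side 93 0.057  78  77  79  75  76  81  79  78  78  76  61  31  22  38  68  76  76  78  76  78  76
side -147 0.047  74  75  72  72  65  56  49  45  45  44  40  37  42  40  39  39  32  15   8  27  37
side -147 0.057  74  75  75  62  48  43  44  48  45  46  38  36  40  42  45  46  39  23  20  31  36
scene -27 0.047 197 196 196 197 197 196 196 193 137  84  77  75  70  72 111  69  77  82  86  81 101
scene -27 0.057 199 198 197 196 199 198 196 197 189 113  79  73  70  60  79 118  67  50  48  48  48
scene 93 0.047  79  82  78 108 122 124 115 106  99  86  62  62  69  72  75  74  75  82  82  79  79
scene 93 0.057  49  50  56  60  58  63  60  72  77  86  61  63  68  71  71  79  92  92  92  94 112
scene -147 0.047  83  75  71  63  56  56 101 136 138 136 134 132 130 116  70  46  46  58  91  91  59
scene -147 0.057  88  86  85  85  76 102 120 120 122 129 174  93  75  48  46  46  73  97  57  95  69
```

Call:
{"op": "carry_out", "data": {
  "plan": [
    {"claw":0,"x":-0.0034,"y":-0.0022,"z":0,"rx":0,"ry":0,"rz":0},
    {"claw":0,"x":-0.002,"y":-0.001,"z":-0.01,"rx":0,"ry":0,"rz":0},
    {"claw":0,"x":0,"y":0,"z":-0.03,"rx":0,"ry":0,"rz":0},
    {"claw":0,"x":0,"y":0,"z":-0.035,"rx":0,"ry":0,"rz":0},
    {"claw":0,"x":0.035,"y":-0.005,"z":0,"rx":0,"ry":0,"rz":0},
    {"claw":0,"x":0.04,"y":-0.006,"z":0,"rx":0,"ry":0,"rz":0},
    {"claw":0,"x":0.04,"y":-0.006,"z":0.005,"rx":0,"ry":-0.03,"rz":0},
    {"claw":0,"x":0.035,"y":-0.006,"z":0.01,"rx":0,"ry":-0.06,"rz":0}
  ]
}}

```text
clock: 33.45
tool_pos: [0.4159, 0.1292, 0.3228]
orientation: [[-0.988, -0.122, 0.091], [-0.121, 0.993, 0.012], [-0.092, 0.001, -0.996]]
contact_force: [0.3, 0.6, 0.4]
gripper_width: 0.0002
grip_force: 0.0
```

Call:
{"op": "carry_out", "data": {
  "plan": [
    {"claw":0,"x":0,"y":0,"z":0.015,"rx":0,"ry":-0.1,"rz":0},
    {"claw":0,"x":0.01,"y":0,"z":0.015,"rx":0,"ry":-0.1,"rz":0},
    {"claw":0,"x":0.01,"y":0,"z":0.015,"rx":0,"ry":-0.1,"rz":0},
    {"claw":0,"x":0.01,"y":0,"z":0.01,"rx":0,"ry":-0.1,"rz":0},
    {"claw":0,"x":0.01,"y":0,"z":0.01,"rx":0,"ry":-0.1,"rz":0},
    {"claw":0,"x":0.01,"y":0,"z":0,"rx":0,"ry":-0.1,"rz":0},
    {"claw":0,"x":0.01,"y":0,"z":0,"rx":0,"ry":-0.1,"rz":0},
    {"claw":0,"x":0,"y":0,"z":0,"rx":0,"ry":0,"rz":0}
  ]
}}

```text
clock: 34.45
tool_pos: [0.3832, 0.1276, 0.2372]
orientation: [[-0.72, -0.131, 0.682], [-0.088, 0.991, 0.097], [-0.689, 0.009, -0.725]]
contact_force: [0.2, -0.3, -0.3]
gripper_width: -0.0
grip_force: 0.0
```

```bash
python3 - <<'E'
from h import *
import pickle
c=robot.calibration("wrist");im=robot.camera("wrist");cv2.imwrite("pics/w8.png",im);pickle.dump(c,open("w8.pkl","wb"))
for n in("scene","side"):cv2.imwrite(f"pics/{n}_a6.png",robot.camera(n))
s=robot.observe();print(s["clock"],s["tool_pos"],s["orientation"].round(3).tolist())
E
python3 gap.py pics/w8.png w8.pkl
python3 - <<'E'
import sys;sys.path.insert(0,'.')
import os;os.chdir('.')
import shutil;shutil.copy("pics/s7.png","pics/scene_a0.png");shutil.copy("pics/d7.png","pics/side_a0.png")
from h import *
# joint estimate of wheel angle: sum darkness along 3 spokes, side+scene, over angle, z
w=np.array([.579,.2147])
for tag,z0 in(("a0",.2125),("a6",.2004)):
    for n in("side","scene"):
        g=cv2.cvtColor(cv2.imread(f"pics/{n}_{tag}.png"),cv2.COLOR_BGR2GRAY).astype(np.float32);out=[]
        for z in(z0-.003,z0,z0+.003):
            sc=[]
            A=np.arange(0,120,1)
            for a in A:
                ctr=[];sd=[]
                for k in range(3):
                    for r in(.035,.045,.055,.062):
                        for off,l in((0,ctr),(9e-3,sd),(-9e-3,sd)):
                            t=np.radians(a+120*k);P=[w[0]+r*np.cos(t)-off*np.sin(t),w[1]+r*np.sin(t)+off*np.cos(t),z+(r-.047)*.43]
                            l.append(P)
                f=lambda L:cv2.remap(g,*[x.astype(np.float32) for x in np.split(proj(n,L,CC[n]) if 0 else PJ(n,L),2,1)],cv2.INTER_LINEAR)[:,0]
                PJ=lambda n,L:proj(n,L)
                s,c=f(sd).reshape(-1,2).mean(1),f(ctr);sc.append(np.clip(s-c,-40,40).mean())
            sc=np.array(sc);i=sc.argmax();out.append((round(z,4),int(A[i]),sc[i].round(1)))
        print(tag,n,out)
E
```

```text
34.6 [0.384238   0.12754853 0.23797522] [[-0.719, -0.131, 0.683], [-0.089, 0.991, 0.096], [-0.69, 0.008, -0.724]]
0.13 [307. 200.] 82 82 83 93 119 140 144 143 143 142 144 144 144 144 144 145 140 115 74 54 53 72 108 117 117 116 116 117 118 120 121 122 123 122
0.137 [316. 200.] 87 87 88 97 119 140 144 143 142 142 143 144 143 142 144 142 131 104 68 51 50 71 106 116 116 115 115 116 117 118 119 121 121 121
0.144 [325. 200.] 94 93 94 101 121 139 143 142 141 141 142 143 143 142 143 141 130 103 68 49 48 69 104 115 115 114 114 115 117 118 118 119 119 119
0.151 [334. 200.] 93 92 93 100 120 139 142 141 141 141 143 143 142 142 142 141 130 103 66 45 45 67 103 114 115 115 114 115 116 117 117 118 119 119
0.158 [342. 200.] 64 63 65 77 109 136 142 142 141 141 142 143 143 142 143 141 130 103 64 43 43 65 100 114 115 114 114 115 116 117 117 119 119 118
0.24 [445. 200.] 48 46 48 62 99 133 144 145 145 144 144 143 143 142 142 147 155 120 65 33 38 71 103 116 119 120 122 122 123 124 124 124 125 125
a0 side [(0.2095, 8, np.float32(23.6)), (0.2125, 9, np.float32(26.3)), (0.2155, 9, np.float32(23.9))]
a0 scene [(0.2095, 11, np.float32(21.1)), (0.2125, 5, np.float32(26.9)), (0.2155, 9, np.float32(29.3))]
a6 side [(0.1974, 101, np.float32(29.0)), (0.2004, 100, np.float32(29.7)), (0.2034, 100, np.float32(30.1))]
a6 scene [(0.1974, 102, np.float32(13.9)), (0.2004, 105, np.float32(17.8)), (0.2034, 106, np.float32(18.1))]
```

```bash
python3 -c "
from lev import *
lev()"
```

```text
rot [0.0116 0.7609 0.0056] [0.3842 0.1275 0.238 ]
```

Call:
{"op": "carry_out", "data": {
  "plan": [
    {"claw":0,"x":0,"y":0,"z":0,"rx":0.0015,"ry":0.095,"rz":0.0007},
    {"claw":0,"x":0,"y":0,"z":-0.01,"rx":0.0015,"ry":0.095,"rz":0.0007},
    {"claw":0,"x":0,"y":0,"z":-0.015,"rx":0.0015,"ry":0.095,"rz":0.0007},
    {"claw":0,"x":0,"y":0,"z":-0.015,"rx":0.0015,"ry":0.095,"rz":0.0007},
    {"claw":0,"x":0,"y":0,"z":-0.015,"rx":0.0015,"ry":0.095,"rz":0.0007},
    {"claw":0,"x":0,"y":0,"z":-0.02,"rx":0.0015,"ry":0.095,"rz":0.0007},
    {"claw":0,"x":0,"y":0,"z":-0.02,"rx":0.0015,"ry":0.095,"rz":0.0007},
    {"claw":0,"x":0,"y":0,"z":-0.01,"rx":0.0015,"ry":0.095,"rz":0.0007}
  ]
}}

```text
clock: 35.6
tool_pos: [0.3472, 0.1216, 0.3355]
orientation: [[-0.993, -0.118, -0.0], [-0.118, 0.993, -0.005], [0.001, -0.005, -1.0]]
contact_force: [0.0, 0.0, -0.6]
gripper_width: -0.0002
grip_force: 0.0
```

```bash
python3 -c "
from lev import *
Rt,t=lev();print((Rt.T@(np.array([.5348,.2308,.335])-t)).round(4))"
```

```text
rot [-0.0051 -0.0009 -0.0039] [0.3472 0.1216 0.3355]
[-0.1995  0.0855  0.0005]
```

Call:
{"op": "carry_out", "data": {
  "plan": [
    {"claw":0,"x":-0.02,"y":0.0085,"z":0,"rx":-0.005,"ry":-0.001,"rz":-0.004},
    {"claw":0,"x":-0.035,"y":0.015,"z":0,"rx":0,"ry":0,"rz":0},
    {"claw":0,"x":-0.045,"y":0.02,"z":0,"rx":0,"ry":0,"rz":0},
    {"claw":0,"x":-0.045,"y":0.02,"z":0,"rx":0,"ry":0,"rz":0},
    {"claw":0,"x":-0.035,"y":0.015,"z":0,"rx":0,"ry":0,"rz":0},
    {"claw":0,"x":-0.0195,"y":0.007,"z":0,"rx":0,"ry":0,"rz":0},
    {"claw":0,"x":0,"y":0,"z":0,"rx":0,"ry":0,"rz":0},
    {"claw":0,"x":0,"y":0,"z":0,"rx":0,"ry":0,"rz":0}
  ]
}}

```text
clock: 36.6
tool_pos: [0.5337, 0.2317, 0.3347]
orientation: [[-0.992, -0.124, 0.001], [-0.124, 0.992, 0.003], [-0.002, 0.003, -1.0]]
contact_force: [-0.3, 0.6, 0.4]
gripper_width: -0.0002
grip_force: 0.0
```

```bash
python3 -c "
from lev import *
Rt,t=lev();print((Rt.T@(np.array([.5348,.2308,.2656])-t)).round(4))
th=np.radians(np.arange(160,211,7.15));P=np.c_[.047*np.cos(th),.047*np.sin(th),0*th];print((np.diff(P,axis=0)@Rt*1e3).round(1).tolist(),np.degrees(th))"
```

```text
rot [0.0029 0.0017 0.0021] [0.5337 0.2317 0.3347]
[-0.001  -0.001   0.0691]
[[2.3, -5.4, 0.0], [1.6, -5.6, 0.0], [0.9, -5.8, 0.0], [0.2, -5.9, 0.0], [-0.5, -5.8, 0.0], [-1.3, -5.7, 0.0], [-2.0, -5.5, 0.0]] [160.   167.15 174.3  181.45 188.6  195.75 202.9  210.05]
```

Call:
{"op": "carry_out", "data": {
  "plan": [
    {"claw":0,"x":-0.001,"y":-0.001,"z":0.02,"rx":0,"ry":0,"rz":0},
    {"claw":0,"x":0,"y":0,"z":0.015,"rx":0,"ry":0,"rz":0},
    {"claw":0,"x":0,"y":0,"z":0.012,"rx":0,"ry":0,"rz":0},
    {"claw":0,"x":0,"y":0,"z":0.012,"rx":0,"ry":0,"rz":0},
    {"claw":0,"x":0,"y":0,"z":0.01,"rx":0,"ry":0,"rz":0},
    {"claw":0,"x":0,"y":0,"z":0,"rx":0,"ry":0,"rz":0},
    {"claw":0,"x":0,"y":0,"z":0,"rx":0,"ry":0,"rz":0},
    {"claw":0,"x":0,"y":0,"z":0,"rx":0,"ry":0,"rz":0}
  ]
}}

```text
clock: 37.6
tool_pos: [0.5354, 0.2317, 0.266]
orientation: [[-0.992, -0.125, 0.002], [-0.125, 0.992, 0.005], [-0.003, 0.005, -1.0]]
contact_force: [0.3, -0.1, 0.1]
gripper_width: -0.0002
grip_force: 0.0
```

Call:
{"op": "carry_out", "data": {
  "plan": [
    {"claw":0,"x":0.0023,"y":-0.0054,"z":0,"rx":0,"ry":0,"rz":0},
    {"claw":0,"x":0.0016,"y":-0.0056,"z":0,"rx":0,"ry":0,"rz":0},
    {"claw":0,"x":0.0009,"y":-0.0058,"z":0,"rx":0,"ry":0,"rz":0},
    {"claw":0,"x":0.0002,"y":-0.0059,"z":0,"rx":0,"ry":0,"rz":0},
    {"claw":0,"x":-0.0005,"y":-0.0058,"z":0,"rx":0,"ry":0,"rz":0},
    {"claw":0,"x":-0.0013,"y":-0.0057,"z":0,"rx":0,"ry":0,"rz":0},
    {"claw":0,"x":-0.001,"y":-0.0027,"z":0,"rx":0,"ry":0,"rz":0},
    {"claw":0,"x":0,"y":0,"z":0,"rx":0,"ry":0,"rz":0}
  ]
}}

```text
clock: 38.6
tool_pos: [0.5376, 0.1952, 0.2655]
orientation: [[-0.992, -0.126, 0.001], [-0.126, 0.992, 0.007], [-0.002, 0.007, -1.0]]
contact_force: [-1.7, 4.6, 2.1]
gripper_width: -0.0
grip_force: 2.3
```

```bash
python3 -c "
from st import *
st('a7')
from sp import *
sp('a7',.2012,(-10,110),('side',))"
```

```text
t 38.6 z 0.2655 r 0.0457 deg -154.8 F [-1.7  4.6  2.1]
rot [0.0066 0.0019 0.0037] [0.5376 0.1952 0.2655]
side -10 0.047  79  86 100 116 127 133 132 122  92  55  42  50  78 101  82  65  72  74  77  76  75
side -10 0.057 113 130 131 132 131 131 129 132 116  74  43  45  87 123 121  92  74  75  73  74  71
side 110 0.047  73  69  66  71  71  71  72  63  44  32  26  39  56  66  69  66  69  74  76  74  71
side 110 0.057  79  77  76  80  79  78  73  71  53  28  30  51  72  75  77  76  75  77  76  76  76
```

Call:
{"op": "carry_out", "data": {
  "plan": [
    {"claw":0,"x":-0.0013,"y":-0.0042,"z":0,"rx":0,"ry":0,"rz":0},
    {"claw":0,"x":-0.0022,"y":-0.0041,"z":0,"rx":0,"ry":0,"rz":0},
    {"claw":0,"x":0,"y":0,"z":0,"rx":0,"ry":0,"rz":0},
    {"claw":0,"x":0,"y":0,"z":0,"rx":0,"ry":0,"rz":0},
    {"claw":0,"x":0.0022,"y":0.0046,"z":0,"rx":0,"ry":0,"rz":0},
    {"claw":0,"x":0.001,"y":0.002,"z":-0.01,"rx":0,"ry":0,"rz":0},
    {"claw":0,"x":0,"y":0,"z":-0.03,"rx":0,"ry":0,"rz":0},
    {"claw":0,"x":0,"y":0,"z":-0.03,"rx":0,"ry":0,"rz":0}
  ]
}}

```text
clock: 39.7
tool_pos: [0.5381, 0.1927, 0.3368]
orientation: [[-0.992, -0.125, 0.002], [-0.125, 0.992, 0.004], [-0.002, 0.004, -1.0]]
contact_force: [-0.0, -0.6, 0.3]
gripper_width: -0.0
grip_force: 0.0
```

Call:
{"op": "carry_out", "data": {
  "plan": [
    {"claw":0,"x":0.03,"y":0,"z":-0.02,"rx":0,"ry":0,"rz":0},
    {"claw":0,"x":0.04,"y":0,"z":0,"rx":0,"ry":0,"rz":0},
    {"claw":0,"x":0.04,"y":0,"z":0,"rx":0,"ry":0,"rz":0},
    {"claw":0,"x":0.03,"y":0,"z":0,"rx":0,"ry":0,"rz":0},
    {"claw":0,"x":0,"y":0,"z":0,"rx":0,"ry":0,"rz":0},
    {"claw":0,"x":0,"y":0,"z":0,"rx":0,"ry":0,"rz":0},
    {"claw":0,"x":0,"y":0,"z":0,"rx":0,"ry":0,"rz":0},
    {"claw":0,"x":0,"y":0,"z":0,"rx":0,"ry":0,"rz":0}
  ]
}}

```text
clock: 40.7
tool_pos: [0.3996, 0.1751, 0.3549]
orientation: [[-0.992, -0.125, 0.001], [-0.125, 0.992, 0.005], [-0.001, 0.005, -1.0]]
contact_force: [0.4, -0.8, -0.4]
gripper_width: 0.0
grip_force: 0.0
```

Run:
```python
from st import *
st('a8')
from sp import *
sp('a8',.2012,(-10,110,230),('side',))
# platen top-feature check and bystanders: difference scene a0->a8 outside press/robot
from h import *
a=cv2.imread("pics/side0.png").astype(int);b=cv2.imread("pics/side_a8.png").astype(int)
for nm,(x0,y0,x1,y1) in dict(glue=(270,130,295,180),float=(216,232,246,272),square=(192,316,232,356),roller=(270,410,345,440),card=(330,288,352,336)).items():
    print(nm,np.abs(a-b)[y0:y1,x0:x1].mean().round(1))
```

```text
t 40.7 z 0.3549 r 0.1837 deg -167.5 F [ 0.4 -0.8 -0.4]
rot [0.0047 0.0014 0.0034] [0.3996 0.1751 0.3549]
side -10 0.047  76  81  96 114 126 128 129 128 129 128 112  72  45  38  34  36  41  49  62  70  72
side -10 0.057 111 126 129 130 129 127 128 130 126 128 125  98  53  37  35  36  42  55  64  68  67
side 110 0.047  73  67  68  66  68  68  68  70  73  69  55  36  29  33  43  60  68  73  72  73  73
side 110 0.057  75  77  78  75  75  75  74  70  68  66  62  37  30  31  56  73  75  74  72  71  76
side 230 0.047  54  42  48  45  44  44  45  49  53  56  64  50  37  39  45  55  69  71  72  69  70
side 230 0.057  41  46  54  60  63  77  83  82  69  77  78  59  43  40  50  63  63  55  58  55  48
glue 4.8
float 7.2
square 5.0
roller 5.1
card 5.5
```

```bash
python3 -c "
from workcell import robot
print(robot.sign_off())"
```

```text
the job is handed in; nothing more can be done
None
```

The job is handed in at about 41 s: the plate sits on all four pins, the carriage is against its stop, and the wheel is about half a turn past contact. By camera estimate the springs are compressed about 8 mm. I first overshot to about 9 mm and turned the wheel back about 20°. The side camera showed no change at the bystander items.

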